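# Check screw caps on a thread gauge and sort them

## Task

Lock the thread gauge by putting its red-headed pin from the stand fully into the opening in the gauge's base, then try every cap on the gauge, one at a time from the lightest colour to the darkest (white, yellow, orange, blue; some may be missing), screwing it on clockwise until it stops: a cap that turns fully home, rim down on the flange, is good and goes upright into the green tray; one that stops short is bad and goes upright into the red tray. Screw each cap off again before lifting it, leave the pin in until all the caps are sorted, then put it back in its stand; leave the beaker, timer and dropper bottle where they are.

Things in the scene. Friction and masses are not known exactly. Their poses are not given: they have to be found in the camera images.
- gauge: thread gauge, fixed: grey base plate 150 x 90 x 20 mm; on it a steel spindle with a round flange (56 mm wide, top 26 mm above the worktop) and an upright threaded post (34 mm over the threads). Origin under the post's axis on the worktop; z up, -x towards the pin opening.
- post_top (a point): top of the gauge's post, on its axis, 51 mm above the worktop. Right-hand two-start thread, 30 mm a turn (4.8 mm a rad). A cap lowered with its bar along the gauge's x axis (along the line of the two red marks) rests with its rim 33 mm above the worktop; from there turn it clockwise seen from above, following it down with a light push.
- flange (a point): centre of the flange's upper face, 26 mm above the worktop. A good cap is home, rim on the flange, after turning 1.45 to 1.9 rad from the marks; a bad one jams after 0.9 to 1.3 rad, rim 4.5 mm above the flange. Caps stay put when let go. To take one off, turn it back anticlockwise to the marks, rising with the thread, then lift.
- spindle (a joint): turn of the gauge's spindle in its base, rad, anticlockwise positive; 0 at the start, fork over the opening. It turns with light friction (0.04 N m) until the pin locks it.
- lock_hole (a point): the lock opening in the gauge's base: centre of a 10 mm hole at the plate's upper face (20 mm above the worktop, 20 mm deep), 55 mm from the post on the gauge's -x side, between the two prongs of the spindle's fork (10 mm apart, tops 26 mm above the worktop), on which the pin's collar comes to rest.
- pin: locking pin, 49 mm long, origin at its lower tip, z up along the pin: steel shaft 8 mm diameter and 24 mm long with chamfered tip, then a dark collar 16 mm diameter and 3 mm thick, then a red square head. In the gauge, fully in, its tip is 2 mm above the worktop.
- pin_head (a point): centre of the pin's red grip head, 14 x 14 x 22 mm, 38 mm above the tip; the head's top is 11 mm above this point, the collar's top 11 mm below.
- stand: pin stand, fixed: aluminium block 46 x 46 x 30 mm, origin under its centre on the worktop, with an 11 mm hole 27 mm deep in the middle of its top, in which the pin stands at the start, collar on the block, tip 6 mm above the worktop.
- green_tray: green open tray for good caps, fixed, 120 x 120 mm outside, walls 16 mm high and 4 mm thick, floor 4 mm thick; origin under its centre on the worktop, sides along its x and y.
- red_tray: red open tray for bad caps, fixed, the same size as the green one; origin under its centre on the worktop.
- white_cap_center (a point): white round screw cap, knurled, open below, 44 mm wide, 55 mm high: body 31 mm, on it a grip bar 40 mm long (along x), 10 thick, 24 high. Point: its centre, 27.5 mm above the rim; z up when on its rim. Two thread lugs inside, at +x and -x; a half turn makes no difference. Only the gauge shows which are good. May be absent. About 50 g.
- yellow_cap_center (a point): yellow round screw cap, knurled, open below, 44 mm wide, 55 mm high: body 31 mm, on it a grip bar 40 mm long (along x), 10 thick, 24 high. Point: its centre, 27.5 mm above the rim; z up when on its rim. Two thread lugs inside, at +x and -x; a half turn makes no difference. Only the gauge shows which are good. May be absent. About 50 g.
- orange_cap_center (a point): orange round screw cap, knurled, open below, 44 mm wide, 55 mm high: body 31 mm, on it a grip bar 40 mm long (along x), 10 thick, 24 high. Point: its centre, 27.5 mm above the rim; z up when on its rim. Two thread lugs inside, at +x and -x; a half turn makes no difference. Only the gauge shows which are good. May be absent. About 50 g.
- blue_cap_center (a point): blue round screw cap, knurled, open below, 44 mm wide, 55 mm high: body 31 mm, on it a grip bar 40 mm long (along x), 10 thick, 24 high. Point: its centre, 27.5 mm above the rim; z up when on its rim. Two thread lugs inside, at +x and -x; a half turn makes no difference. Only the gauge shows which are good. May be absent. About 50 g.
- beaker: small clear beaker, 57 x 62 x 66 mm, bystander; origin under its centre
- timer: white laboratory timer, 62 x 62 x 18 mm, bystander; origin under its centre
- dropper: brown dropper bottle with black top, 34 mm diameter, 109 mm high, bystander; origin under its centre
Mind the look-alikes: they are no part of the job. Of the things that look like the part that bears orange_cap_center, the smaller one is meant. What is shaped like the part that bears yellow_cap_center but turquoise is not meant.

How it is judged (in metres and radians):
On the way, in this order (a step that is already met when the one before it is completed fails the run):
1. the pin is fully in the gauge's lock opening, upright (horizontal distance between pin and lock_hole below 0.0035 m and z of pin in the frame of gauge below 0.006 m and angle between pin's own z axis and vertical below 0.15 rad), for 0.2 s.
2. the white cap is screwed on the gauge until it stops: fully home, rim on the flange (within 1.3 mm) (horizontal distance between white_cap_center and gauge below 0.004 m and angle between white_cap_center's own z axis and vertical below 0.12 rad and z of white_cap_center in the frame of gauge below 0.0548 m), for 0.2 s.
3. the yellow cap is screwed on the gauge until it stops: jammed, rim 4.5 mm above the flange (within 1.3 mm) (horizontal distance between yellow_cap_center and gauge below 0.004 m and angle between yellow_cap_center's own z axis and vertical below 0.12 rad and z of yellow_cap_center in the frame of gauge below 0.0593 m), for 0.2 s.
4. the orange cap is screwed on the gauge until it stops: fully home, rim on the flange (within 1.3 mm) (horizontal distance between orange_cap_center and gauge below 0.004 m and angle between orange_cap_center's own z axis and vertical below 0.12 rad and z of orange_cap_center in the frame of gauge below 0.0548 m), for 0.2 s.
5. the blue cap is screwed on the gauge until it stops: jammed, rim 4.5 mm above the flange (within 1.3 mm) (horizontal distance between blue_cap_center and gauge below 0.004 m and angle between blue_cap_center's own z axis and vertical below 0.12 rad and z of blue_cap_center in the frame of gauge below 0.0593 m), for 0.2 s.
6. all caps stand in their right trays while the pin is still in (all of step 1 and x of white_cap_center in the frame of green_tray between -0.045 and 0.045 m and y of white_cap_center in the frame of green_tray between -0.045 and 0.045 m and z of white_cap_center in the frame of green_tray between 0.025 and 0.036 m and angle between each of white_cap_center, yellow_cap_center, orange_cap_center, blue_cap_center's own z axis and vertical below 0.2 rad and x of yellow_cap_center in the frame of red_tray between -0.045 and 0.045 m and y of yellow_cap_center in the frame of red_tray between -0.045 and 0.045 m and z of yellow_cap_center in the frame of red_tray between 0.025 and 0.036 m and x of orange_cap_center in the frame of green_tray between -0.045 and 0.045 m and y of orange_cap_center in the frame of green_tray between -0.045 and 0.045 m and z of orange_cap_center in the frame of green_tray between 0.025 and 0.036 m and x of blue_cap_center in the frame of red_tray between -0.045 and 0.045 m and y of blue_cap_center in the frame of red_tray between -0.045 and 0.045 m and z of blue_cap_center in the frame of red_tray between 0.025 and 0.036 m), for 0.2 s.
At the end, for the whole second after the job is handed in: Every cap that turns fully home stands on its rim in the green tray, every other in the red tray (centre within 45 mm of the tray's centre along each side, tilt under 0.2 rad); the pin is back in its stand (within 5 mm sideways, 3 mm in height, tilt under 0.2 rad); all at rest (x of white_cap_center in the frame of green_tray between -0.045 and 0.045 m and y of white_cap_center in the frame of green_tray between -0.045 and 0.045 m and z of white_cap_center in the frame of green_tray between 0.025 and 0.036 m and angle between each of white_cap_center, yellow_cap_center, orange_cap_center, blue_cap_center, pin's own z axis and vertical below 0.2 rad and x of yellow_cap_center in the frame of red_tray between -0.045 and 0.045 m and y of yellow_cap_center in the frame of red_tray between -0.045 and 0.045 m and z of yellow_cap_center in the frame of red_tray between 0.025 and 0.036 m and x of orange_cap_center in the frame of green_tray between -0.045 and 0.045 m and y of orange_cap_center in the frame of green_tray between -0.045 and 0.045 m and z of orange_cap_center in the frame of green_tray between 0.025 and 0.036 m and x of blue_cap_center in the frame of red_tray between -0.045 and 0.045 m and y of blue_cap_center in the frame of red_tray between -0.045 and 0.045 m and z of blue_cap_center in the frame of red_tray between 0.025 and 0.036 m and horizontal distance between pin and stand below 0.005 m and z of pin in the frame of stand below 0.009 m and linear speed of each of white_cap, yellow_cap, orange_cap, blue_cap, pin below 0.02 m/s); the robot touches nothing.
It fails at once if the beaker is moved more than 30 mm or tipped over (distance of beaker from where it was at the start of the episode above 0.03 m or angle between beaker's own z axis and vertical above 0.5 rad).
It fails at once if the timer is moved more than 30 mm or tipped over (distance of timer from where it was at the start of the episode above 0.03 m or angle between timer's own z axis and vertical above 0.5 rad).
It fails at once if the dropper is moved more than 30 mm or tipped over (distance of dropper from where it was at the start of the episode above 0.03 m or angle between dropper's own z axis and vertical above 0.5 rad).
Of white_cap, yellow_cap, orange_cap, blue_cap only 3 to 4 are there at a start; the rules pass over those that are not, and their reading is None.
At some moment in a run one of white_cap, yellow_cap, orange_cap, blue_cap may be knocked a few centimetres aside while the robot is not near it.
It also fails if it takes over 210 s, if anything falls off the work surface, if the arm or the gripper's body presses on something with over 40 N, if the wrist force passes 120 N, or if a joint passes its speed limit or range.

## Robot

A 6-joint arm with a two-finger parallel gripper is mounted at the origin on a cart in front of the work surface, level with it; the furniture and walls round the work are solid. World frame = base frame: x ahead of the robot, y to its left, z up, the work surface at z = 0. Lengths are in mm, angles in rad, forces in N, time in s.
With the tool pointing down it reaches from about 350 to 775 mm from the base axis. Payload 7.3 kg.
Tool frame: the origin (TCP) lies midway between the tips of the shut fingers; the grasp point (between the pads) lies 19 mm behind it; z points along the fingers, y is the line along which they close (so a half turn about z gives the same grasp; the last joint's range is limited). The gripper opens to 92 mm and grips with 3 to 60 N. Pads are 19 mm wide; open, the fingers measure 130 mm over their backs; the gripper's body (75 mm by 190 mm) begins 47 mm behind the grasp point.
Start: joints at [1.065, 0.342, 1.524, -0, 1.275, -0.146], TCP at [184.832, 491.408, 226.741] pointing down, gripper open.
Joint ranges: [-2.53, 2.53], [-0.77, 2.02], [0.04, 2.7], [-1, 4.14], [0.28, 2.66], [-3.11, 3.11]. Speed limits (rad/s): [2.57, 2.57, 3.14, 3.14, 3.14, 3.14].

## Interface

Orientations are given as [roll, pitch, yaw] about the fixed x, y, z axes, in that order (R = Rz(yaw) Ry(pitch) Rx(roll)).
In Python, from plant import get_obs, capture, camera_model, close_job, search_frame, regions_of, pinpoint gives the robot as it stands. The module is installed in compiled form; this text tells all that it offers.
- The arm moves only by the shell command python3 -m pendant 'ROWS'. ROWS is JSON, one flat list of numbers, 7 for each row, row after row: the shift along the tool's x, y, z in units of 30 mm (1.0 is 30 mm), then the turn, a rotation vector about the tool's x, y, z in units of 4 degrees (1.0 is 4 degrees), then the closure, from -1 (fully open) to 1 (shut), so that 0 is half open. In form: [dx, dy, dz, wx, wy, wz, gripper, dx, dy, dz, wx, wy, wz, gripper, ...]. A call has 1 to 12 rows; each row shifts and turns the commanded pose from where the row before left it, along the tool's axes as they then stand; what a row does not reach is not made up. A row lasts 1/10 s, in which the tool goes at most 50 mm and 8.59 degrees, less where a joint would pass 70% of its speed; a pose out of reach is approached as far as the arm can. A call with a number of a shift or a turn outside -1 to 1 is refused whole. A call with a gripper value outside its range is refused whole. The fingers move at their own pace and stop on an object; the grip force is fixed at half the most. Time passes only in rows, so rows that do not move let the fingers close. It gives the time, the measured TCP pose, the force, the opening and the grip force at its end, in the units of the state.
- get_obs(): the state, without advancing time (a new reading comes with each control period).
- capture(name): name is "scene" or "top" or "wrist"; returns the picture (400x640x3 uint8, red, green, blue); there is no depth.
- camera_model(name): a dict with "fov_y" (degrees; the focal length in pixels is half the picture's height over the tangent of half this angle, whatever the lens; pixels are square), "cx", "cy" (the principal point, pixels), "pose" (4x4, takes a point from camera to world coordinates). Camera axes: x right, y up, looking along -z (the intrinsics and any distortion apply to the point x, -y, -z); pixel columns grow to the right and rows downward; lengths in mm; the calibration is good to about 2 mm. The wrist camera is an equidistant fisheye: a pixel r from the principal point sees the ray r / f radians off the axis. A picture is of the moment at which its call begins: read the wrist's pose just before it. camera_model takes no time and is no camera call; for the wrist camera it gives the pose at the moment of the call.
- close_job(): hands the job in; it is judged then, once.
Trained networks look in the newest picture that a camera, given by its name, has taken for a name from the list of things; names that differ only in an ending like _2 or _b are one class to them, and where a whole thing is asked for, a point or a joint stands for the part that bears it (a point fixed in the world has none). Each returns a list of dicts, best first, with "score" (0 to 1); they miss things now and then, are a little off and sometimes report something else, mostly with a low value. They report only what shows in the picture. A call takes as long as a camera call. They do not tell look-alikes from the thing itself.
- search_frame(camera, thing): "location" ([column, row] in pixels, amid what is visible of it).
- regions_of(camera, thing): "pixels" (400x640 bool, what is visible of it) and "location" ([column, row] in pixels, amid what is visible of it).
- pinpoint(camera, thing): "location" ([column, row] in pixels: a listed point, or the origin of a listed thing).
The state is a dict: "time": time; "joint_positions": joint angles; "dq": joint speeds; "tau": joint torques, N m; "tool_pos": TCP position; "tcp_rot": TCP orientation; "contact_force": force on the tool from outside, world axes, zero at the start; "moment": the same for the moment, N m; "grip_width": finger opening in mm; "finger_force": force on a finger pad.
Only numpy, scipy, OpenCV 4.12 (cv2) and the standard library are available. Lean on these libraries where they do the work, as an engineer would, in place of code of your own. Each camera call takes 0.05 s, during which the arm holds its last target. There are 200 camera calls.

## Working session

There is one attempt and no reset: what is moved stays moved. The work goes in short steps, Python scripts to look and compute and a shell command to move; the robot and the scene stay as the last step left them, time stands still between calls to the robot, and variables do not carry over. Pictures are saved under pics/ and viewed, at most 15 in all, crops included, and the job is handed in when it is done.

```bash
mkdir -p pics; cat > h.py <<'E'
import numpy as np, cv2
from plant import *
from scipy.spatial.transform import Rotation as Ro
def ray(cam,px,m=None):
    m=m or camera_model(cam); P=np.array(m['pose']); f=200/np.tan(np.radians(m['fov_y']/2))
    u=(px[0]-m['cx'])/f; v=(px[1]-m['cy'])/f
    if cam=='wrist':
        r=np.hypot(u,v); s=np.sin(r)/r if r>1e-9 else 1; d=np.array([u*s,-v*s,-np.cos(r)])
    else: d=np.array([u,-v,-1.])
    return P[:3,3],P[:3,:3]@d
def atz(cam,px,z,m=None):
    o,d=ray(cam,px,m); return (o+d*(z-o[2])/d[2])[:2]
def proj(cam,p,m=None):
    m=m or camera_model(cam); P=np.array(m['pose']); f=200/np.tan(np.radians(m['fov_y']/2))
    c=P[:3,:3].T@(np.array(p,float)-P[:3,3]); x,y,z=c[0],-c[1],-c[2]
    if cam=='wrist':
        r=np.hypot(x,y); t=np.arctan2(r,z); k=t/r if r>1e-9 else 0; return np.array([m['cx']+f*k*x,m['cy']+f*k*y])
    return np.array([m['cx']+f*x/z,m['cy']+f*y/z])
def save(im,name): cv2.imwrite('pics/'+name,im[:,:,::-1])
def st():
    o=get_obs(); print('t',round(o['time'],2),'p',np.round(o['tool_pos'],1),'rot',np.round(o['tcp_rot'],3),'F',np.round(o['contact_force'],1),'w',round(o['grip_width'],1)); return o
E
python3 - <<'E'
from h import *
o=st(); print({k:(v if not hasattr(v,'shape') else v.shape) for k,v in camera_model('top').items() if k!='dist'})
for c in ('top','scene'):
    save(capture(c),c+'0.png')
    if c=='top':
        for n,z in [('gauge',0),('lock_hole',20),('post_top',51),('pin_head',44),('stand',0),('green_tray',0),('red_tray',0),('white_cap_center',27.5),('yellow_cap_center',27.5),('orange_cap_center',27.5),('blue_cap_center',27.5),('beaker',0),('timer',0),('dropper',0)]:
            print(n,[(round(r['score'],2),np.round(r['location']),np.round(atz(c,r['location'],z))) for r in pinpoint(c,n)[:4]])
E
```

```text
t 0.0 p [184.6 491.  226. ] rot [-3.14  -0.     2.782] F [-0.1 -1.   0.5] w 91.8
{'fov_y': 55.71091365168915, 'cx': 327.98991607691426, 'cy': 195.35353619241525, 'pose': (4, 4)}
gauge [(0.96, array([320., 194.]), array([525.,  22.]))]
lock_hole [(0.68, array([329., 206.]), array([481.,  -9.])), (0.39, array([283., 190.]), array([537., 153.]))]
post_top [(0.76, array([322., 188.]), array([541.,  13.]))]
pin_head [(0.4, array([334., 150.]), array([674., -24.]))]
stand [(0.59, array([333., 153.]), array([671., -21.]))]
green_tray [(0.8, array([426., 182.]), array([ 573., -351.])), (0.34, array([376., 143.]), array([ 708., -174.]))]
red_tray [(0.93, array([376., 213.]), array([ 461., -177.])), (0.74, array([252., 188.]), array([542., 265.]))]
white_cap_center [(0.63, array([252., 188.]), array([542., 261.])), (0.53, array([328., 208.]), array([476.,  -7.]))]
yellow_cap_center [(0.52, array([283., 190.]), array([535., 150.])), (0.47, array([283., 238.]), array([367., 150.]))]
orange_cap_center [(0.69, array([248., 212.]), array([456., 273.])), (0.59, array([234., 242.]), array([351., 319.]))]
blue_cap_center [(0.45, array([278., 213.]), array([456., 166.]))]
beaker [(0.61, array([286., 151.]), array([679., 149.]))]
timer [(0.57, array([376., 145.]), array([ 701., -175.]))]
dropper [(0.61, array([269., 167.]), array([618., 206.])), (0.43, array([284., 152.]), array([676., 154.]))]
```

```bash
python3 - <<'E'
import cv2
a=cv2.imread('pics/top0.png')
cv2.imwrite('pics/top0c.png',cv2.resize(a[125:265,210:460],None,fx=3.2,fy=3.2,interpolation=cv2.INTER_CUBIC))
E
```

```text
(no output)
```

View pics/top0c.png

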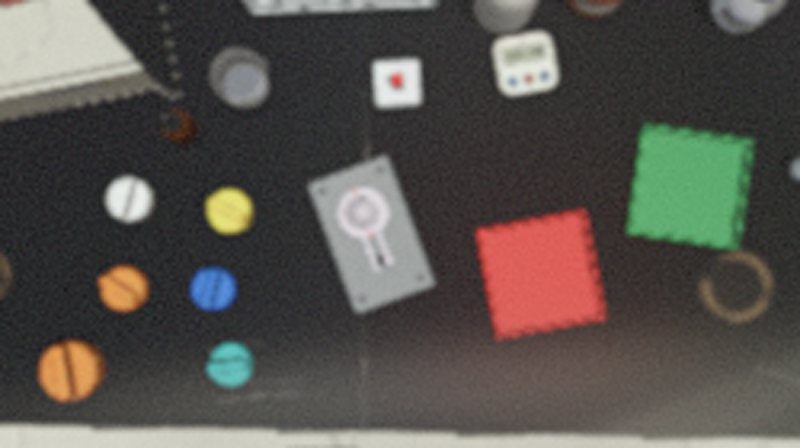

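View pics/scene0.png

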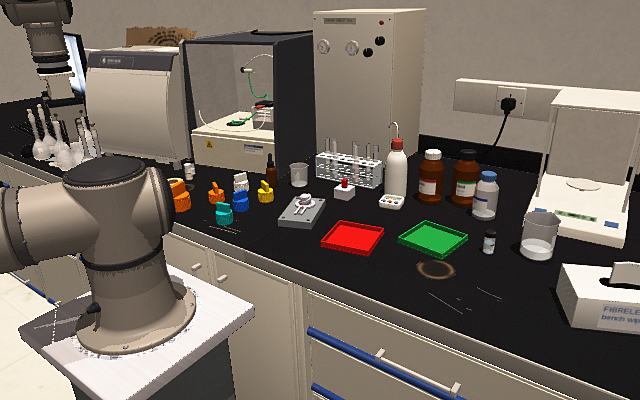

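The top picture shows all four caps: white (252,188), yellow (283,190), small orange (248,215) and blue (277,215). The look-alikes are the big orange cap (232,241) and the turquoise one (282,239). The gauge post is at (323,190), the hole at (329,207) and the pin in its stand at (333,151). I'm going above the gauge and stand for a closer look.

```bash
cat >> h.py <<'E'
def go(x,y,z,yaw=None):
    o=get_obs(); R=Ro.from_euler('xyz',o['tcp_rot']).as_matrix()
    d=R.T@(np.array([x,y,z])-o['tool_pos'])/30
    w=0 if yaw is None else (R.T@((Ro.from_euler('xyz',[np.pi,0,yaw]).as_matrix()@R.T).__class__(Ro.from_matrix(Ro.from_euler('xyz',[np.pi,0,yaw]).as_matrix()@R.T).as_rotvec())))/np.radians(4)
    print('shift units',np.round(d,2),'then turn units',np.round(w,2))
E
python3 - <<'E'
import re
s=open('h.py').read()
i=s.index('    w=0 if'); j=s.index("    print('shift")
s=s[:i]+"    w=0 if yaw is None else (Ro.from_matrix(R.T)*Ro.from_euler('xyz',[np.pi,0,yaw])).as_rotvec()/np.radians(4)\n"+s[j:]
open('h.py','w').write(s)
import sys; sys.path.insert(0,'.')
from h import *
go(590,20,300,3.49)
E
```

```text
shift units [-18.17  -9.95  -2.44] then turn units [  0.     0.   -10.14]
```

```bash

python3 -m pendant '[-0.3,-0.2,-0.3,0,0,0,-1,-0.6,-0.3,-0.3,0,0,0,-1,-0.9,-0.5,-0.3,0,0,0,-1,-0.9,-0.5,-0.3,0,0,0,-1,-0.9,-0.5,-0.3,0,0,0,-1,-0.9,-0.5,-0.3,0,0,0,-1,-0.9,-0.5,-0.3,0,0,0,-1,-0.9,-0.5,-0.3,0,0,0,-1,-0.9,-0.5,0,0,0,0,-1,-0.9,-0.5,0,0,0,0,-1,-0.9,-0.5,0,0,0,0,-1,-0.9,-0.5,0,0,0,0,-1]'
python3 -m pendant '[-0.9,-0.5,0,0,0,0,-1,-0.9,-0.5,0,0,0,0,-1,-0.9,-0.5,0,0,0,0,-1,-0.9,-0.5,0,0,0,0,-1,-0.9,-0.5,0,0,0,0,-1,-0.9,-0.5,0,0,0,0,-1,-0.9,-0.5,0,0,0,0,-1,-0.9,-0.5,0,0,0,0,-1,-0.9,-0.5,0,0,0,0,-1,-0.3,-0.2,0,0,0,-1,-1,0,0,0,0,0,-1,-1]'
python3 -m pendant '[0,0,0,0,0,-1,-1,0,0,0,0,0,-1,-1,0,0,0,0,0,-1,-1,0,0,0,0,0,-1,-1,0,0,0,0,0,-1,-1,0,0,0,0,0,-1,-1,0,0,0,0,0,-1,-1,0,0,0,0,0,-1,-1,0,0,0,0,0,0,-1,0,0,0,0,0,0,-1]'
python3 - <<'E'
from h import *
o=st(); m=camera_model('wrist'); im=capture('wrist'); save(im,'w0.png')
for n,z in [('gauge',0),('lock_hole',20),('post_top',51),('pin_head',44),('stand',0),('green_tray',0),('red_tray',0),('white_cap_center',27.5),('yellow_cap_center',27.5),('orange_cap_center',27.5),('blue_cap_center',27.5)]:
    print(n,[(round(r['score'],2),np.round(r['location'],1),np.round(atz('wrist',r['location'],z,m),1)) for r in pinpoint('wrist',n)[:3]])
E
```

```text
time: 2.0
tool_pos: [405.4, 230.7, 299.6]
tcp_rot: [3.141, 0.001, 2.781]
contact_force: [0.6, 0.5, -1.0]
grip_width: 91.7
finger_force: 0.0
time: 3.1
tool_pos: [591.5, 9.2, 298.8]
tcp_rot: [-3.141, -0.0, 2.922]
contact_force: [0.4, 0.8, -0.7]
grip_width: 91.3
finger_force: 0.0
time: 4.1
tool_pos: [590.8, 11.2, 299.2]
tcp_rot: [-3.141, 0.0, -2.805]
contact_force: [-0.0, -0.3, 0.4]
grip_width: 91.9
finger_force: 0.0
t 4.1 p [590.8  11.2 299.2] rot [-3.141  0.    -2.805] F [-0.  -0.3  0.4] w 91.9
gauge [(0.71, array([339.4, 124.5]), array([530.7,  17.7])), (0.56, array([432.1, 221.1]), array([623.2, 216.2]))]
lock_hole [(0.69, array([332.5,  87.7]), array([484.2, -10.3]))]
post_top [(0.58, array([332.3, 125.3]), array([532.9,   5.5]))]
pin_head [(0.59, array([280.3, 213.8]), array([674.8, -22.2]))]
stand []
green_tray [(0.59, array([124.1,  86.3]), array([ 569.6, -345. ]))]
red_tray [(0.82, array([224.8,  44.8]), array([ 467.5, -184.8]))]
white_cap_center [(0.79, array([480.9, 192.3]), array([545.4, 262.7])), (0.63, array([432. , 160.3]), array([529.8, 161.2]))]
yellow_cap_center [(0.66, array([430.2, 163.2]), array([534.8, 160.3])), (0.56, array([463.5,  53.5]), array([361.6, 149.8]))]
orange_cap_center [(0.83, array([550.9, 101.2]), array([351.9, 332.3])), (0.73, array([506.4, 137.8]), array([448.6, 268.5]))]
blue_cap_center [(0.7, array([458.2, 108.6]), array([443. , 170.6])), (0.25, array([124.,  84.]), array([ 562.8, -326.6]))]
```

View pics/w0.png

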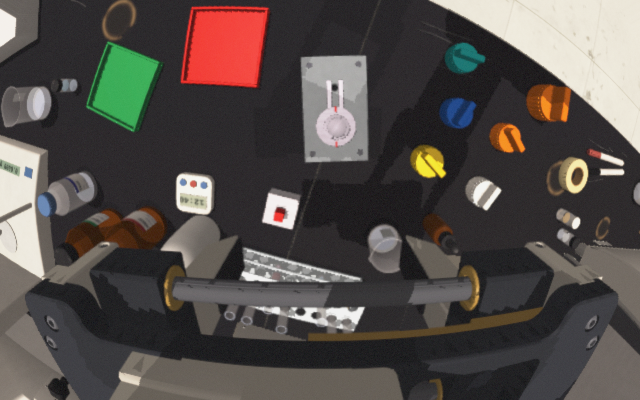

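```bash
python3 - <<'E'
from h import *
c=lambda p,z:np.round(atz('wrist',p,z),1)
print('stand corners',[c(p,30) for p in [(271,190),(299,197),(292,229),(263,221)]])
print('marks',c((335,109),26),c((337,144),26),'plate corners',[c(p,20) for p in [(302,57),(366,56),(368,161),(305,162)]])
print('rack',c((245,250),70),c((360,278),70),'bottle',c((190,235),100))
im=cv2.imread('pics/w0.png'); cv2.imwrite('pics/w0c.png',cv2.resize(im[40:240,240:390],None,fx=3,fy=3,interpolation=cv2.INTER_CUBIC))
go(676,-22,150)
E
```

```text
stand corners [array([649.8, -45.2]), array([646.4,  -3.6]), array([697.5,   2. ]), array([699.9, -43.1])]
marks [511.5   3.1] [556.7  22.2] plate corners [array([456.7, -64.3]), array([424.8,  18.5]), array([565.1,  73.3]), array([596.9, -11.6])]
rack [734.4 -53.6] [722.3 117.2] bottle [ 724.1 -129. ]
shift units [-2.3  -2.    4.96] then turn units 0
```

View pics/w0c.png

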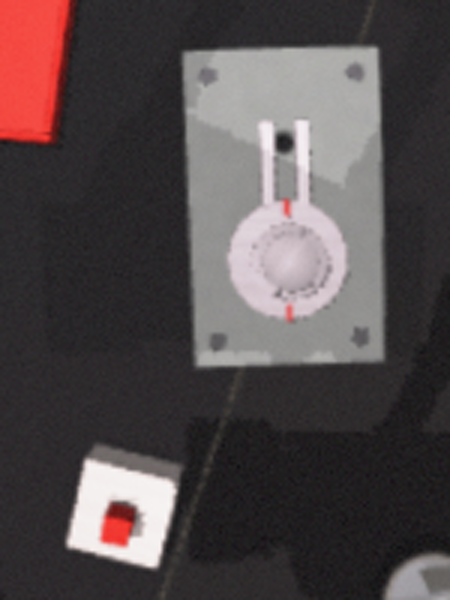

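The close crop shows the red pin head in the white stand, turned about 0.08 rad in world, and the gauge fork over the hole with the two red marks on the flange. I'm going over the pin for a closer look.

```bash

python3 -m pendant '[-0.5,-0.4,0.5,0,0,0,0,-0.9,-0.8,0.9,0,0,0,0,-0.9,-0.8,0.9,0,0,0,0,0,0,0.9,0,0,1,0,0,0,0.9,0,0,1,0,0,0,0.6,0,0,1,0,0,0,0.2,0,0,0.6,0,0,0,0,0,0,0,0,0,0,0,0,0,0,0]'
python3 - <<'E'
from h import *
o=st(); m=camera_model('wrist'); im=capture('wrist'); save(im,'w1.png')
for n,z in [('pin_head',44),('pin',6),('stand',0)]:
    print(n,[(round(r['score'],2),np.round(r['location'],1),np.round(atz('wrist',r['location'],z,m),1)) for r in pinpoint('wrist',n)[:3]])
E
```

```text
time: 5.6
tool_pos: [676.2, -22.0, 152.1]
tcp_rot: [-3.142, 0.001, -3.053]
contact_force: [-0.2, -0.3, 0.6]
grip_width: 45.8
finger_force: 0.0
t 5.6 p [676.2 -22.  152.1] rot [-3.142e+00  1.000e-03 -3.053e+00] F [-0.2 -0.3  0.6] w 45.8
pin_head [(0.7, array([324.5, 200.2]), array([677.8, -19.8]))]
pin [(0.74, array([319.9, 188.5]), array([677.7, -24.1])), (0.3, array([69.3, 89.1]), array([ 574., -344.]))]
stand [(0.57, array([322. , 185.4]), array([675.8, -22.1]))]
```

View pics/w1.png

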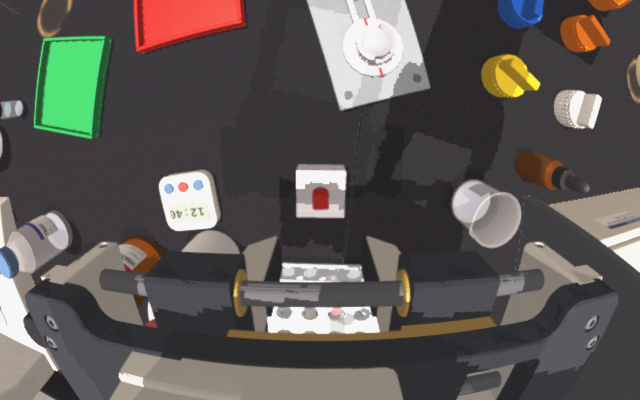

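The stand is square in the view with the head at (320,200), midway between the fingers. I'm going down to grasp.

```bash
python3 - <<'E'
from h import *
im=cv2.imread('pics/w1.png')
hsv=cv2.cvtColor(im,cv2.COLOR_BGR2HSV)
r=((hsv[...,0]<8)|(hsv[...,0]>172))&(hsv[...,1]>120)&(hsv[...,2]>60); r[:180]=0;r[225:]=0;r[:,:300]=0;r[:,345:]=0
ys,xs=np.nonzero(r); print(xs.min(),xs.max(),ys.min(),ys.max())
print('top px bounds', [np.round(proj('wrist',(676.5+a,-22+b,55)),1) for a,b in [(-7,-7),(-7,7),(7,7),(7,-7)]],[np.round(proj('wrist',(676.5+a,-22+b,33)),1) for a,b in [(-7,-7),(-7,7)]])
print('stand',np.round([proj('wrist',(676.5+a,-22+b,30)) for a,b in [(-25,-21),(-21,25),(25,21),(21,-25)]],1))
E
```

```text
313 327 189 208
top px bounds [array([314.9, 193.6]), array([331.1, 194.9]), array([329.5, 210.2]), array([313.6, 208.9])] [array([315.3, 186.9]), array([330.4, 188.2])]
stand [[301.9 166.1]
 [350.9 174.5]
 [341.4 220.2]
 [294.5 212.5]]
```

```bash
python3 -c "
from h import *
go(675.5,-23.4,36)"
```

```text
shift units [ 0.04 -0.04  3.89] then turn units 0
```

```bash

python3 -m pendant '[0.04,-0.04,0.4,0,0,0,0,0,0,0.8,0,0,0,0,0,0,0.9,0,0,0,0,0,0,0.9,0,0,0,0,0,0,0.6,0,0,0,0,0,0,0.29,0,0,0,0,0,0,0,0,0,0,0,0,0,0,0,0,0,0]'
python3 -m pendant '[0,0,0,0,0,0,1,0,0,0,0,0,0,1,0,0,0,0,0,0,1,0,0,0,0,0,0,1,0,0,0,0,0,0,1,0,0,0,0,0,0,1,0,0,0,0,0,0,1]'
python3 -m pendant '[0,0,-0.2,0,0,0,1,0,0,-0.6,0,0,0,1,0,0,-0.8,0,0,0,1,0,0,-0.6,0,0,0,1,0,0,-0.2,0,0,0,1,0,0,0,0,0,0,1]'
```

```text
time: 6.6
tool_pos: [675.4, -23.4, 35.7]
tcp_rot: [-3.141, 0.001, -3.055]
contact_force: [0.1, -0.0, 0.4]
grip_width: 46.0
finger_force: 0.0
time: 7.3
tool_pos: [675.0, -23.3, 35.3]
tcp_rot: [3.142, 0.0, -3.055]
contact_force: [-1.3, 0.7, 1.9]
grip_width: 13.9
finger_force: 30.0
time: 7.9
tool_pos: [675.3, -23.4, 107.9]
tcp_rot: [-3.141, 0.002, -3.055]
contact_force: [1.4, 0.9, -0.4]
grip_width: 13.4
finger_force: 30.0
```

```bash
python3 -c "
from h import *
m=camera_model('wrist');o=get_obs();R=Ro.from_euler('xyz',o['tcp_rot']).as_matrix()
print(np.round(R.T@(m['pose'][:3,3]-o['tool_pos']),1),np.round(R.T@m['pose'][:3,:3],2),m['fov_y'])
go(525,-10,130)"
```

```text
[  81.9   -0.7 -158.2] [[-0.    0.95  0.3 ]
 [ 1.    0.    0.  ]
 [-0.    0.3  -0.95]] 65.70646984690485
shift units [ 4.95  0.88 -0.75] then turn units 0
```

```bash

python3 -m pendant '[0.4,0.1,-0.4,0,0,0,1,0.8,0.1,-0.4,0,0,0,1,0.9,0.2,0,0,0,0,1,0.9,0.2,0,0,0,0,1,0.9,0.1,0,0,0,0,1,0.7,0.1,0,0,0,0,1,0.4,0.08,0,0,0,0,1,0,0,0,0,0,0,1,0,0,0,0,0,0,1]'
python3 - <<'E'
from h import *
o=st(); m=camera_model('wrist'); im=capture('wrist'); save(im,'w2.png')
for n,z in [('lock_hole',20),('post_top',51),('gauge',0),('pin',o['tool_pos'][2]-29.5)]:
    print(n,[(round(r['score'],2),np.round(r['location'],1),np.round(atz('wrist',r['location'],z,m),1)) for r in pinpoint('wrist',n)[:3]])
p=o['tool_pos'];print('expected tip',proj('wrist',p-[0,0,29.5],m))
cv2.imwrite('pics/w2c.png',cv2.resize(im[20:270,200:440,::-1],None,fx=2.4,fy=2.4,interpolation=cv2.INTER_CUBIC))
E
```

```text
time: 8.8
tool_pos: [523.3, -10.1, 130.5]
tcp_rot: [3.141, -0.0, -3.055]
contact_force: [0.3, -0.3, -1.1]
grip_width: 14.0
finger_force: 30.0
t 8.8 p [523.3 -10.1 130.5] rot [ 3.141 -0.    -3.055] F [ 0.3 -0.3 -1.1] w 14.0
lock_hole [(0.58, array([324.6, 155.4]), array([484.7, -11.3]))]
post_top [(0.78, array([342.8, 219.1]), array([530.9,   7.6])), (0.72, array([ 60.9, 205.2]), array([ 545.9, -290.2]))]
gauge [(0.59, array([347.7, 203.8]), array([533.6,  16.1]))]
pin [(0.69, array([321.9, 236. ]), array([525.2, -10.3])), (0.59, array([488.3, 225.6]), array([509.3, 109.9])), (0.21, array([342.2, 220.2]), array([512.9,   1.9]))]
expected tip [322.50177014 233.38936716]
```

View pics/w2c.png

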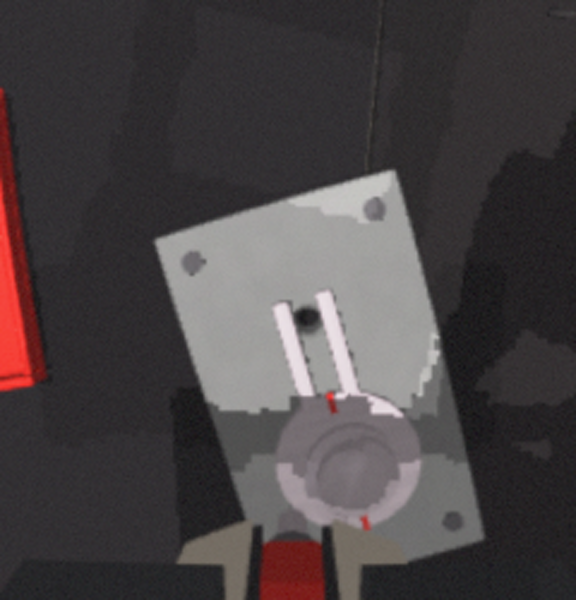

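```bash
python3 -c "
from h import *
c=lambda p,z:np.round(atz('wrist',p,z),1)
h=c((328.1,152.5),20.);a=c((338.3,187.1),26);b=c((352.5,237.9),26);print(h,a,b,(a+b)/2,np.arctan2(*(b-a)[::-1]),np.arctan2(*((a+b)/2-h)[::-1]),np.hypot(*((a+b)/2-h)))
print('plate',[c(((x/2.4+200),(y/2.4+20)),20) for x,y in [(155,240),(394,170),(484,540)]])
go(h[0],h[1],70)"
```

```text
[482.1  -8.5] [511.   3.] [558.5  21.4] [534.75  12.2 ] 0.3695698827917734 0.37459802636630846 56.573072216382215
plate [array([457.7, -66. ]), array([425.2,  17.4]), array([565.4,  72.1])]
shift units [1.37 0.17 2.02] then turn units 0
```

```bash

python3 -m pendant '[0.5,0.07,0,0,0,0,1,0.6,0.07,0.3,0,0,0,1,0.25,0.03,0.7,0,0,0,1,0,0,0.7,0,0,0,1,0,0,0.4,0,0,0,1,0,0,0.15,0,0,0,1,0,0,0,0,0,0,1,0,0,0,0,0,0,1]'
python3 - <<'E'
from h import *
o=st(); m=camera_model('wrist'); im=capture('wrist'); save(im,'w3.png')
p=o['tool_pos'];print('expected tip',proj('wrist',p-[0,0,29.5],m),'hole',proj('wrist',(482.7,-8.2,20),m))
cv2.imwrite('pics/w3c.png',cv2.resize(im[150:290,250:400,::-1],None,fx=4,fy=4,interpolation=cv2.INTER_CUBIC))
E
```

```text
time: 9.85
tool_pos: [482.9, -8.6, 64.0]
tcp_rot: [-3.141, 0.001, -3.055]
contact_force: [-0.2, -0.0, -0.1]
grip_width: 14.1
finger_force: 30.0
t 9.85 p [482.9  -8.6  64. ] rot [-3.141e+00  1.000e-03 -3.055e+00] F [-0.2 -0.  -0.1] w 14.1
expected tip [322.49705669 233.34655743] hole [322.951405   224.86407656]
```

View pics/w3c.png

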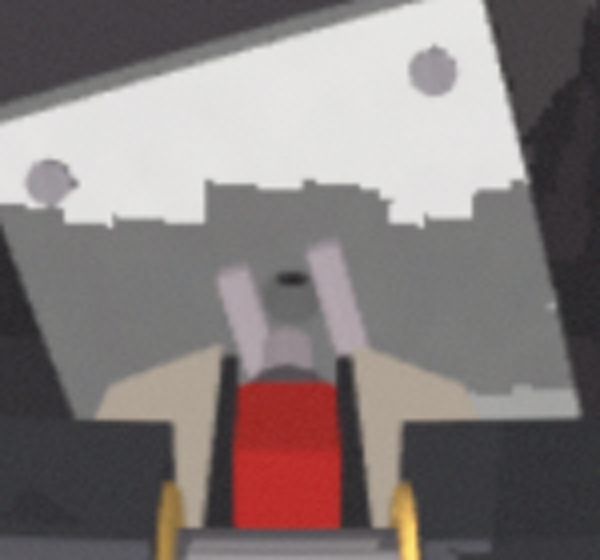

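```bash

python3 -m pendant '[0.07,0.02,0.1,0,0,0,1,0,0,0.15,0,0,0,1,0,0,0.15,0,0,0,1,0,0,0.1,0,0,0,1,0,0,0.05,0,0,0,1,0,0,0.05,0,0,0,1,0,0,0,0,0,0,1]'
python3 - <<'E'
from h import *
o=st(); m=camera_model('wrist'); im=capture('wrist'); save(im,'w4.png')
cv2.imwrite('pics/w4c.png',cv2.resize(im[170:270,270:380,::-1],None,fx=5,fy=5,interpolation=cv2.INTER_CUBIC))
E
```

```text
time: 10.6
tool_pos: [480.1, -8.0, 45.3]
tcp_rot: [3.141, -0.0, -3.055]
contact_force: [-0.5, 0.7, 0.4]
grip_width: 13.5
finger_force: 30.0
t 10.6 p [480.1  -8.   45.3] rot [ 3.141 -0.    -3.055] F [-0.5  0.7  0.4] w 13.5
```

View pics/w4c.png

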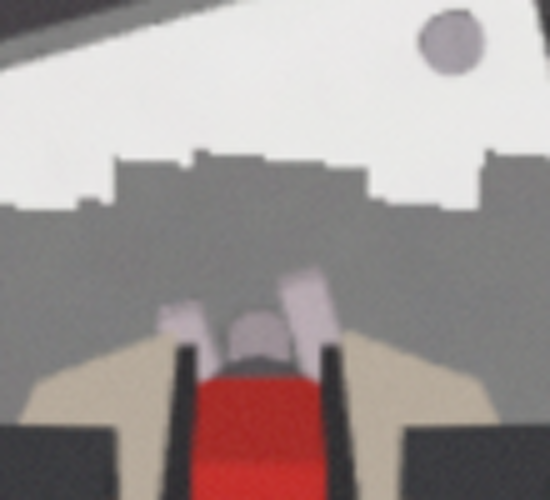

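No force with the tip computed below the plate's face, so it is in the hole. Pressing on down.

```bash

python3 -m pendant '[0,0,0.1,0,0,0,1,0,0,0.1,0,0,0,1,0,0,0.1,0,0,0,1,0,0,0.08,0,0,0,1,0,0,0,0,0,0,1]'
python3 -m pendant '[0,0,0.05,0,0,0,1,0,0,0.03,0,0,0,1,0,0,0,0,0,0,1]'
```

```text
time: 11.15
tool_pos: [480.1, -8.0, 33.7]
tcp_rot: [3.141, -0.0, -3.055]
contact_force: [0.1, -0.8, -0.2]
grip_width: 13.6
finger_force: 30.0
time: 11.45
tool_pos: [480.1, -8.0, 31.6]
tcp_rot: [3.141, -0.0, -3.055]
contact_force: [-0.1, 0.4, -0.4]
grip_width: 13.7
finger_force: 30.0
```

```bash

python3 -m pendant '[0,0,0.03,0,0,0,1,0,0,0.02,0,0,0,1,0,0,0,0,0,0,1]'
python3 -m pendant '[0,0,0.03,0,0,0,1,0,0,0,0,0,0,1]'
```

```text
time: 11.75
tool_pos: [480.4, -8.1, 31.0]
tcp_rot: [-3.141, 0.001, -3.054]
contact_force: [-2.0, -0.5, 8.1]
grip_width: 13.6
finger_force: 30.0
time: 11.95
tool_pos: [480.5, -8.3, 30.8]
tcp_rot: [-3.141, 0.001, -3.054]
contact_force: [-4.8, -0.5, 15.7]
grip_width: 13.9
finger_force: 30.0
```

```bash

python3 -m pendant '[0,0,0,0,0,0,0,0,0,0,0,0,0,0,0,0,0,0,0,0,0,0,0,0,0,0,0,0,0,0,-0.3,0,0,0,0,0,0,-0.7,0,0,0,0,0,0,-1,0,0,0,0,0,0,-1,0,0,0,0,0,0,-1,0,0,0,0,0,0,-0.7,0,0,0,0,0,0,-0.3,0,0,0,0]'
python3 - <<'E'
from h import *
o=st(); m=camera_model('wrist'); im=capture('wrist'); save(im,'w5.png')
for n,z in [('pin_head',40),('lock_hole',20),('post_top',51)]:
    print(n,[(round(r['score'],2),np.round(r['location'],1),np.round(atz('wrist',r['location'],z,m),1)) for r in pinpoint('wrist',n)[:3]])
go(545,262,190)
E
```

```text
time: 13.05
tool_pos: [481.1, -8.1, 181.9]
tcp_rot: [-3.141, 0.004, -3.054]
contact_force: [1.1, 0.1, -0.2]
grip_width: 46.1
finger_force: 0.0
t 13.05 p [481.1  -8.1 181.9] rot [-3.141  0.004 -3.054] F [ 1.1  0.1 -0.2] w 46.1
pin_head [(0.74, array([321.3, 186.6]), array([479.8,  -9.2]))]
lock_hole [(0.91, array([320. , 185.7]), array([484.3, -10.2]))]
post_top [(0.62, array([334.3, 238.1]), array([530. ,   8.5]))]
shift units [-2.95  8.78 -0.38] then turn units 0
```

```bash

python3 -m pendant '[-0.2,0.5,-0.04,0,0,0,0,-0.3,0.9,-0.04,0,0,0,0,-0.3,0.9,-0.04,0,0,0,0,-0.3,0.9,-0.04,0,0,0,0,-0.3,0.9,-0.04,0,0,0,0,-0.3,0.9,-0.04,0,0,0,0,-0.3,0.9,-0.04,0,0,0,0,-0.3,0.9,-0.04,0,0,0,0,-0.3,0.9,-0.04,0,0,0,0,-0.3,0.7,0,0,0,0,0,-0.05,0.38,0,0,0,0,0,0,0,0,0,0,0,0]'
cat >> h.py <<'E'
def look(name,pts,box=None,f=3):
    o=st(); m=camera_model('wrist'); im=capture('wrist'); save(im,name+'.png')
    for n,z in pts:
        print(n,[(round(r['score'],2),np.round(r['location'],1),np.round(atz('wrist',r['location'],z,m),1)) for r in pinpoint('wrist',n)[:3]])
    if box: x0,y0,x1,y1=box; cv2.imwrite('pics/'+name+'c.png',cv2.resize(im[y0:y1,x0:x1,::-1],None,fx=f,fy=f,interpolation=cv2.INTER_CUBIC))
E
python3 - <<'E'
from h import *
look('w6',[(c+'_cap_center',27.5) for c in ('white','yellow','orange','blue')]+[('dropper',0),('beaker',0)])
E
```

```text
time: 14.45
tool_pos: [544.7, 262.9, 188.5]
tcp_rot: [-3.141, -0.003, -3.053]
contact_force: [-0.6, 0.0, -0.8]
grip_width: 46.2
finger_force: 0.0
t 14.45 p [544.7 262.9 188.5] rot [-3.141e+00 -3.000e-03 -3.053e+00] F [-0.6  0.  -0.8] w 46.2
white_cap_center [(0.8, array([325.1, 183.4]), array([543.6, 266. ])), (0.69, array([101.7, 117. ]), array([480.2, -13. ]))]
yellow_cap_center [(0.92, array([232.7,  10.8]), array([364.3, 153.1])), (0.79, array([232.5, 211.5]), array([584.6, 165.3]))]
orange_cap_center [(0.77, array([339.9,  92.4]), array([447. , 272.3])), (0.69, array([403.3,  11.2]), array([349.9, 330.4])), (0.39, array([277.2, 240.8]), array([615.3, 217.8]))]
blue_cap_center [(0.75, array([244.8,  84.7]), array([445.4, 174.1])), (0.23, array([102.3, 161.4]), array([536. , -14.7]))]
dropper [(0.67, array([281.6, 239.6]), array([626.2, 220. ]))]
beaker []
```

View pics/w6.png

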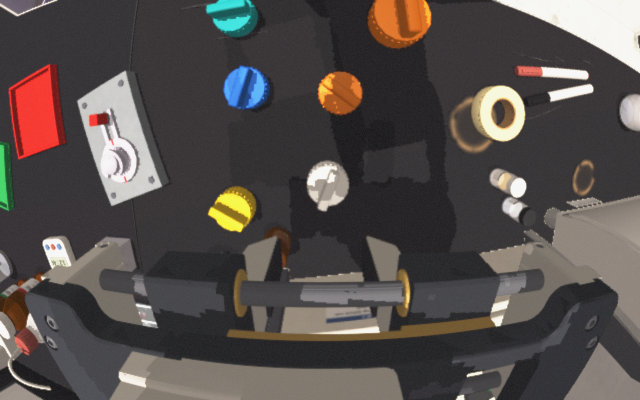

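```bash
python3 - <<'E'
import cv2,numpy as np
im=cv2.imread('pics/w6.png')
f=lambda x,y:cv2.resize(im[y-30:y+30,x-35:x+35],None,fx=5,fy=5,interpolation=cv2.INTER_CUBIC)
cv2.imwrite('pics/w6c.png',np.vstack([np.hstack([f(327,185),f(235,210)]),np.hstack([f(340,93),f(246,88)])]))
E
```

```text
(no output)
```

View pics/w6c.png

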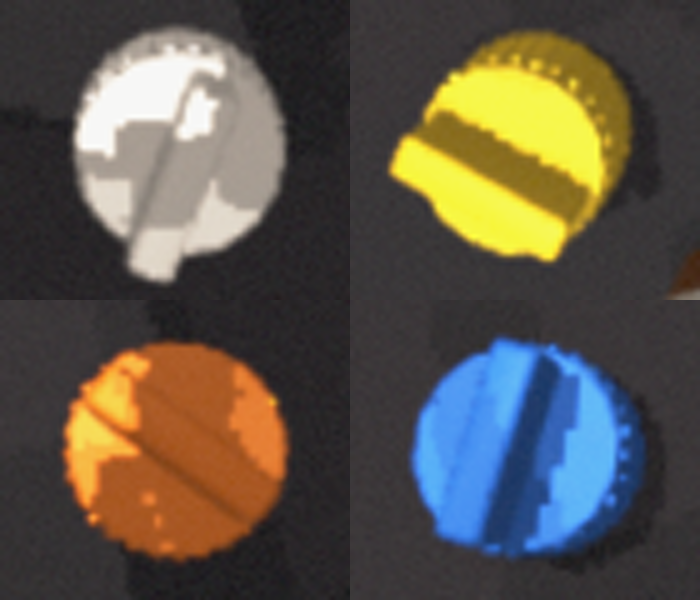

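```bash
cat >> h.py <<'E'
def bar(p,q,z=55,show=True):
    a=atz('wrist',p,z);b=atz('wrist',q,z);d=b-a;y=np.arctan2(d[1],d[0])
    print('ends',np.round(a,1),np.round(b,1),'mid',np.round((a+b)/2,1),'len',round(np.hypot(*d),1),'yaw mod pi',round(y%np.pi,3))
E
python3 - <<'E'
from h import *
bar((322.6,209.6),(334.4,171))
print(atz('wrist',(292+35.6,155+31),31))
print(np.round(proj('wrist',(620,206,0)),0),np.round(proj('wrist',(620,206,109)),0),get_obs()['joint_positions'])
E
```

```text
ends [565.6 263.4] [525.3 271.4] mid [545.5 267.4] len 41.1 yaw mod pi 2.947
[547.12237081 267.22694356]
[272. 233.] [255. 279.] [ 3.19938760e-01  5.16826886e-01  1.34814722e+00 -4.65313934e-05
  1.27645151e+00 -1.33679196e+00]
```

```bash
python3 -c "
from h import *
go(545.8,267,105,2.947)"

```

```text
shift units [-0.03  0.19  2.84] then turn units [0.   0.   4.02]
```

```bash

python3 -m pendant '[-0.03,0.19,0.4,0,0,0,0,0,0,0.8,0,0,1,0,0,0,0.8,0,0,1,0,0,0,0.6,0,0,1,0,0,0,0.24,0,0,1,0,0,0,0,0,0,0,0,0,0,0,0,0,0,0]'
python3 -c "
from h import *
look('w7',[('white_cap_center',27.5)],(220,120,420,270),4)"
```

```text
time: 15.5
tool_pos: [545.9, 267.9, 104.7]
tcp_rot: [3.142, -0.0, 2.951]
contact_force: [0.4, 0.5, 1.0]
grip_width: 46.0
finger_force: 0.0
t 15.5 p [545.9 267.9 104.7] rot [ 3.142 -0.     2.951] F [0.4 0.5 1. ] w 46.0
white_cap_center []
```

View pics/w7c.png

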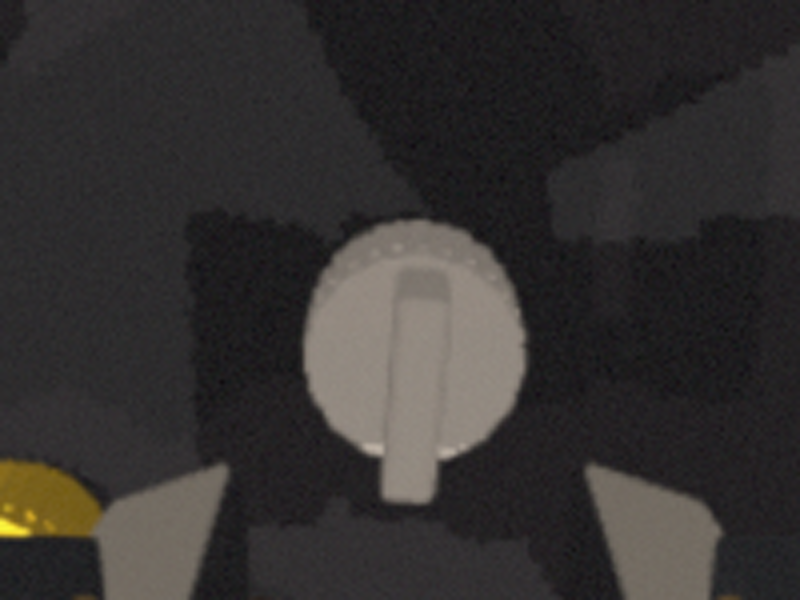

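```bash
cat >> h.py <<'E'
from scipy.optimize import minimize
def sil(x,y,yaw,cam,m,h=0,s=1):
    t=np.linspace(0,2*np.pi,40); M=np.zeros((400,640),np.uint8)
    cyl=[(x+22*s*np.cos(a),y+22*s*np.sin(a),z+h) for a in t for z in (0,31*s)]
    c,n=np.cos(yaw),np.sin(yaw)
    br=[(x+u*c-v*n,y+u*n+v*c,z+h) for u in(-20,20) for v in (-5,5) for z in (31,55)]
    for P in (cyl,br):
        q=np.array([proj(cam,p,m) for p in P]); hull=cv2.convexHull(np.float32(q))
        cv2.fillConvexPoly(M,np.int32(np.round(hull*16)),1,shift=4)
    return M.astype(bool)
HUE={'yellow':(22,34),'orange':(5,17),'blue':(100,120)}
def fit(color,x,y,yaw,h=0,cam='wrist',im=None,m=None):
    m=m or camera_model(cam); im=capture(cam) if im is None else im
    H=cv2.cvtColor(im,cv2.COLOR_RGB2HSV)
    k=(H[...,1]<60)&(H[...,2]>95) if color=='white' else (H[...,0]>=HUE[color][0])&(H[...,0]<=HUE[color][1])&(H[...,1]>110)&(H[...,2]>50)
    k=k&(cv2.dilate(sil(x,y,yaw,cam,m,h).astype(np.uint8),np.ones((41,41)))>0)
    k=cv2.morphologyEx(k.astype(np.uint8),cv2.MORPH_OPEN,np.ones((3,3)))>0
    f=lambda p:1-(lambda S:(S&k).sum()/max(1,(S|k).sum()))(sil(*p,cam,m,h))
    best=min((minimize(f,[x,y,yaw+d],method='Nelder-Mead',options=dict(initial_simplex=[[x,y,yaw+d],[x+6,y,yaw+d],[x,y+6,yaw+d],[x,y,yaw+d+.2]],xatol=.1,fatol=1e-4)) for d in (0,.5,1,1.5,2,2.5)),key=lambda r:r.fun)
    print(color,'fit',np.round(best.x[:2],1),'yaw mod pi',round(best.x[2]%np.pi,3),'1-IoU',round(best.fun,3),'pix',k.sum()); return best.x
E
python3 - <<'E'
from h import *
bar((325.75,194.5),(322.25,245))
im=cv2.imread('pics/w7.png')[:,:,::-1].copy(); fit('white',546,267,2.95,im=im)
E
```

```text
ends [526.8 274.1] [564.8 264.3] mid [545.8 269.2] len 39.3 yaw mod pi 2.889
white fit [546.1 268.8] yaw mod pi 2.838 1-IoU 0.043 pix 2761
```

```bash

python3 -m pendant '[0,0.03,0.3,0,0,0.6,0,0,0,0.6,0,0,0.4,0,0,0,0.7,0,0,0,0,0,0,0.5,0,0,0,0,0,0,0.25,0,0,0,0,0,0,0,0,0,0,0,0,0,0,0,0,0,1,0,0,0,0,0,0,1,0,0,0,0,0,0,1,0,0,0,0,0,0,1,0,0,0,0,0,0,1,0,0,0,0,0,0,1]'
python3 -m pendant '[0,0,-0.2,0,0,0,1,0,0,-0.6,0,0,0,1,0,0,-0.9,0,0,0,1,0,0,-0.9,0,0,0,1,0,0,-0.4,0,0,0,1,0,0,0,0,0,0,1]'
python3 -c "
from h import *
o=st()
fit('white',*o['tool_pos'][:2],2.9,h=o['tool_pos'][2]-33.5)
go(533.7,11.9,110,3.51)"
```

```text
time: 16.8
tool_pos: [546.1, 268.8, 34.6]
tcp_rot: [3.141, 0.0, 2.88]
contact_force: [-0.1, -0.5, 1.0]
grip_width: 9.6
finger_force: 30.0
time: 17.4
tool_pos: [547.0, 269.0, 126.4]
tcp_rot: [3.139, 0.003, 2.88]
contact_force: [0.1, 0.1, -1.3]
grip_width: 9.8
finger_force: 30.0
t 17.4 p [547.  269.  126.4] rot [3.139e+00 3.000e-03 2.880e+00] F [ 0.1  0.1 -1.3] w 9.8
white fit [544.9 269.1] yaw mod pi 2.912 1-IoU 0.311 pix 4329
shift units [-1.82 -8.38  0.49] then turn units [ 0.    0.01 -9.03]
```

```bash

python3 -m pendant '[-0.1,-0.4,0,0,0,0,1,-0.18,-0.8,0,0,0,0,1,-0.2,-0.9,0,0,0,0,1,-0.2,-0.9,0,0,0,0,1,-0.2,-0.9,0,0,0,0,1,-0.2,-0.9,0,0,0,0,1,-0.2,-0.9,0,0,0,0,1,-0.2,-0.9,0,0,0,0,1,-0.2,-0.9,0,0,0,0,1,-0.1,-0.6,0,0,0,0,1,-0.04,-0.28,0.2,0,0,-0.5,1,0,0,0.2,0,0,-1,1]'
python3 -m pendant '[0,0,0,0,0,-1,1,0,0,0,0,0,-1,1,0,0,0,0,0,-1,1,0,0,0,0,0,-1,1,0,0,0,0,0,-1,1,0,0,0,0,0,-1,1,0,0,0,0,0,-1,1,0,0,0,0,0,-0.5,1,0,0,0,0,0,0,1,0,0,0,0,0,0,1]'
python3 -c "
from h import *
o=st()
look('w8',[('post_top',51),('pin_head',40)],(220,110,420,260),4)
go(533.7,11.9,85,3.51)"
```

```text
time: 18.65
tool_pos: [532.4, 9.7, 110.9]
tcp_rot: [-3.141, -0.003, 2.984]
contact_force: [-0.4, 0.2, -0.5]
grip_width: 9.8
finger_force: 30.0
time: 19.65
tool_pos: [532.9, 11.3, 111.5]
tcp_rot: [3.141, -0.002, -2.777]
contact_force: [-0.3, 0.6, -0.4]
grip_width: 9.4
finger_force: 30.0
t 19.65 p [532.9  11.3 111.5] rot [ 3.141e+00 -2.000e-03 -2.777e+00] F [-0.3  0.6 -0.4] w 9.4
t 19.65 p [532.9  11.3 111.5] rot [ 3.141e+00 -2.000e-03 -2.777e+00] F [-0.3  0.6 -0.4] w 9.4
post_top []
pin_head [(0.66, array([321.3, 143. ]), array([482.1,  -8.7])), (0.65, array([317.8, 143.5]), array([483.3, -11. ]))]
shift units [-0.01  0.01  0.9 ] then turn units [ 0.01 -0.01 -0.04]
```

View pics/w8c.png

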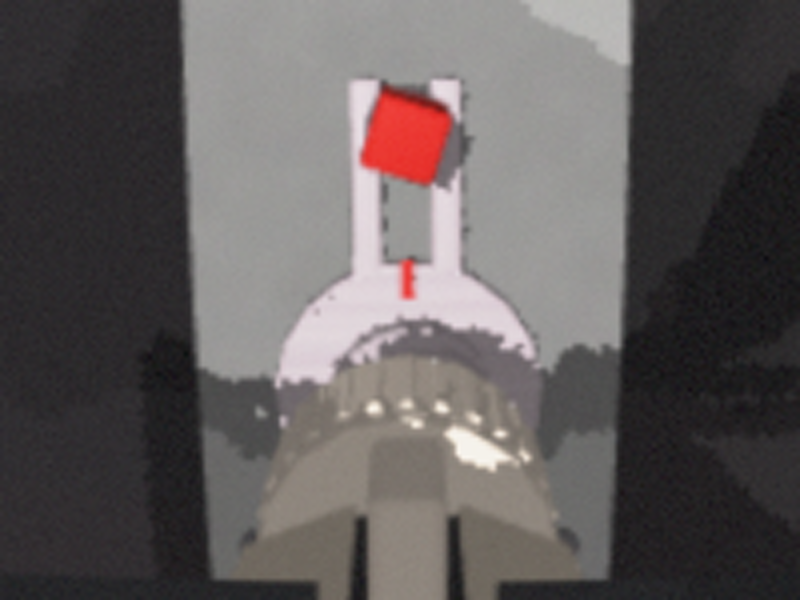

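The pin is in, the fork is at zero and the red mark at (321.7,182) lines up with the bar. Lowering onto the post.

```bash

python3 -m pendant '[-0.03,0,0.3,0,0,-0.1,1,0,0,0.4,0,0,0,1,0,0,0.1,0,0,0,1,0,0,0.1,0,0,0,1,0,0,0,0,0,0,1]'
python3 -m pendant '[0,0,0.1,0,0,0,1,0,0,0.1,0,0,0,1,0,0,0,0,0,0,1]'
```

```text
time: 20.3
tool_pos: [534.2, 12.1, 84.8]
tcp_rot: [3.141, -0.001, -2.768]
contact_force: [-0.6, 0.2, 0.0]
grip_width: 9.5
finger_force: 30.0
time: 20.6
tool_pos: [534.3, 12.1, 79.1]
tcp_rot: [3.141, -0.0, -2.768]
contact_force: [0.2, 1.1, -0.1]
grip_width: 10.1
finger_force: 30.0
```

```bash

python3 -m pendant '[0,0,0.1,0,0,0,1,0,0,0.1,0,0,0,1,0,0,0.08,0,0,0,1,0,0,0,0,0,0,1]'
python3 -m pendant '[0,0,0.05,0,0,0,1,0,0,0.04,0,0,0,1,0,0,0,0,0,0,1]'
```

```text
time: 21.0
tool_pos: [534.2, 12.1, 70.6]
tcp_rot: [3.141, -0.001, -2.768]
contact_force: [-0.6, 0.2, -0.4]
grip_width: 9.7
finger_force: 30.0
time: 21.3
tool_pos: [534.4, 12.1, 68.2]
tcp_rot: [3.141, -0.0, -2.768]
contact_force: [0.3, -0.1, -1.4]
grip_width: 9.8
finger_force: 30.0
```

```bash

python3 -m pendant '[0,0,0.03,0,0,0,1,0,0,0,0,0,0,1]'
python3 -m pendant '[0,0,0.011,0,0,1,1,0,0,0.011,0,0,1,1,0,0,0.011,0,0,1,1,0,0,0.011,0,0,1,1,0,0,0.011,0,0,1,1,0,0,0.011,0,0,1,1,0,0,0,0,0,0,1]'
python3 -c "
from h import *
o=st();print(o['moment'])"
```

```text
time: 21.5
tool_pos: [534.6, 12.0, 67.4]
tcp_rot: [-3.142, 0.0, -2.768]
contact_force: [0.2, 0.5, 0.4]
grip_width: 9.6
finger_force: 30.0
time: 22.2
tool_pos: [534.5, 12.1, 65.5]
tcp_rot: [3.142, 0.0, 3.095]
contact_force: [-0.1, -0.2, -0.3]
grip_width: 9.8
finger_force: 30.0
t 22.2 p [534.5  12.1  65.5] rot [3.142 0.    3.095] F [-0.1 -0.2 -0.3] w 9.8
[0.00381007 0.02519382 0.06523897]
```

```bash

python3 -m pendant '[0,0,0.011,0,0,1,1,0,0,0.011,0,0,1,1,0,0,0.011,0,0,1,1,0,0,0.011,0,0,1,1,0,0,0.011,0,0,1,1,0,0,0.011,0,0,1,1,0,0,0,0,0,0,1]'
python3 -m pendant '[0,0,0.012,0,0,1,1,0,0,0.012,0,0,1,1,0,0,0.012,0,0,1,1,0,0,0.012,0,0,1,1,0,0,0,0,0,0,1]'
python3 -c "
from h import *
o=st();print(o['moment'])"
```

```text
time: 22.9
tool_pos: [534.5, 12.1, 63.5]
tcp_rot: [3.142, -0.0, 2.678]
contact_force: [-0.6, -0.5, -1.4]
grip_width: 10.2
finger_force: 30.0
time: 23.4
tool_pos: [534.5, 12.1, 62.1]
tcp_rot: [3.141, 0.0, 2.4]
contact_force: [-0.2, 0.6, -1.2]
grip_width: 9.9
finger_force: 30.0
t 23.4 p [534.5  12.1  62.1] rot [3.141 0.    2.4  ] F [-0.2  0.6 -1.2] w 9.9
[-0.07093691  0.01179231 -0.00551574]
```

```bash

python3 -m pendant '[0,0,0.012,0,0,1,1,0,0,0.012,0,0,1,1,0,0,0.012,0,0,1,1,0,0,0.012,0,0,1,1,0,0,0,0,0,0,1]'
python3 -c "
from h import *
o=st();print(o['moment'])"
python3 -m pendant '[0,0,0.012,0,0,1,1,0,0,0.012,0,0,1,1,0,0,0,0,0,0,1]'
python3 -c "
from h import *
o=st();print(o['moment'])"
```

```text
time: 23.9
tool_pos: [534.6, 12.0, 60.7]
tcp_rot: [3.141, 0.0, 2.121]
contact_force: [0.4, -0.3, -0.4]
grip_width: 9.7
finger_force: 30.0
t 23.9 p [534.6  12.   60.7] rot [3.141 0.    2.121] F [ 0.4 -0.3 -0.4] w 9.7
[-0.0903603   0.02203008  0.04454777]
time: 24.2
tool_pos: [534.9, 11.9, 60.5]
tcp_rot: [3.141, 0.001, 1.982]
contact_force: [-0.9, 0.1, 5.5]
grip_width: 9.8
finger_force: 30.0
t 24.2 p [534.9  11.9  60.5] rot [3.141e+00 1.000e-03 1.982e+00] F [-0.9  0.1  5.5] w 9.8
[-0.1203768   0.20473154  0.00248468]
```

```bash

python3 -m pendant '[0,0,0.01,0,0,1,1,0,0,0.01,0,0,1,1,0,0,0,0,0,0,1,0,0,0,0,0,0,1]'
python3 -c "
from h import *
o=st();print(o['moment'],o['joint_positions'][5])"
```

```text
time: 24.6
tool_pos: [535.4, 11.9, 60.5]
tcp_rot: [3.139, 0.001, 1.844]
contact_force: [-0.8, 0.1, 8.4]
grip_width: 10.3
finger_force: 30.0
t 24.6 p [535.4  11.9  60.5] rot [3.139e+00 1.000e-03 1.844e+00] F [-0.8  0.1  8.4] w 10.3
[-0.06674097  0.30035049 -0.06654401] -0.39434201727021323
```

White is fully home (TCP 60.5 against 67.5 at rest, force rising), so it is good. Unscrewing.

```bash

python3 -m pendant '[0,0,-0.01,0,0,-1,1,0,0,-0.01,0,0,-1,1,0,0,-0.011,0,0,-1,1,0,0,-0.011,0,0,-1,1,0,0,-0.011,0,0,-1,1,0,0,-0.011,0,0,-1,1,0,0,-0.011,0,0,-1,1,0,0,-0.011,0,0,-1,1,0,0,-0.011,0,0,-1,1,0,0,-0.011,0,0,-1,1,0,0,-0.011,0,0,-1,1,0,0,-0.011,0,0,-1,1]'
python3 -m pendant '[0,0,-0.011,0,0,-1,1,0,0,-0.011,0,0,-1,1,0,0,-0.011,0,0,-1,1,0,0,-0.011,0,0,-1,1,0,0,-0.011,0,0,-1,1,0,0,-0.011,0,0,-1,1,0,0,-0.011,0,0,-1,1,0,0,-0.011,0,0,-1,1,0,0,-0.011,0,0,-1,1,0,0,-0.011,0,0,-1,1,0,0,-0.011,0,0,-1,1,0,0,-0.02,0,0,-1,1]'
python3 -m pendant '[0,0,-0.02,0,0,0,1,0,0,-0.05,0,0,0,1,0,0,-0.05,0,0,0,1,0,0,0,0,0,0,1]'
```

```text
time: 25.8
tool_pos: [534.6, 12.0, 63.3]
tcp_rot: [3.141, 0.0, 2.685]
contact_force: [0.2, -0.2, 1.0]
grip_width: 9.9
finger_force: 30.0
time: 27.0
tool_pos: [534.5, 12.1, 67.4]
tcp_rot: [3.141, 0.0, -2.761]
contact_force: [-0.7, 0.8, -0.8]
grip_width: 9.9
finger_force: 30.0
time: 27.4
tool_pos: [534.6, 12.1, 71.2]
tcp_rot: [-3.141, 0.0, -2.768]
contact_force: [0.1, 0.1, -0.0]
grip_width: 9.9
finger_force: 30.0
```

```bash

python3 -m pendant '[0,0,-0.3,0,0,0,1,0,0,-0.7,0,0,0,1,0,0,-0.8,0,0,0,1,0,0,-0.3,0,0,0,1]'
python3 - <<'E'
from h import *
print('amber',[np.round(atz('top',p,z)) for p in [(396,127),(366,129),(443,128)] for z in (0,120)])
im=capture('top'); H=cv2.cvtColor(im,cv2.COLOR_RGB2HSV)
for n,k in (('g',(H[...,0]>45)&(H[...,0]<75)&(H[...,1]>110)&(H[...,2]>50)),('r',((H[...,0]<6)|(H[...,0]>174))&(H[...,1]>140)&(H[...,2]>70))):
    k=cv2.morphologyEx(k.astype(np.uint8),cv2.MORPH_OPEN,np.ones((3,3)))
    _,l,s,c=cv2.connectedComponentsWithStats(k); i=1+s[1:,4].argmax()
    pts=np.argwhere(l==i)[:,::-1]; W=np.array([atz('top',p,12) for p in pts]); r=cv2.minAreaRect(np.float32(W)); print(n,s[i],'mean',W.mean(0).round(1),r)
go(560,-290,150)
E
```

```text
time: 27.8
tool_pos: [535.7, 11.9, 136.6]
tcp_rot: [-3.14, 0.004, -2.768]
contact_force: [0.5, -0.4, 0.0]
grip_width: 9.8
finger_force: 30.0
amber [array([ 768., -246.]), array([ 739., -227.]), array([ 760., -138.]), array([ 732., -129.]), array([ 766., -413.]), array([ 737., -379.])]
g [ 407  165   38   38 1123] mean [ 569.3 -348.3] ((567.5567016601562, -346.30975341796875), (122.49288177490234, 124.61988830566406), 81.73238372802734)Traceback (most recent call last):
  File "<stdin>", line 7, in <module>
  File "h.py", line 12, in atz
    o,d=ray(cam,px,m); return (o+d*(z-o[2])/d[2])[:2]
        ~~~^^^^^^^^^^
  File "h.py", line 5, in ray
    m=m or camera_model(cam); P=np.array(m['pose']); f=200/np.tan(np.radians(m['fov_y']/2))
           ~~~~~~~~~~~~^^^^^
ValueError: time passes only in moves, steps and waits
```

```bash
python3 -c "
from h import *
go(543,-343.5,130,3.0)"
```

```text
shift units [  4.1  -11.12   0.24] then turn units [-0.02  0.07  7.38]
```

```bash

python3 -m pendant '[0.2,-0.5,0,0,0,0,1,0.3,-0.9,0,0,0,0,1,0.36,-0.97,0,0,0,0,1,0.36,-0.97,0,0,0,0,1,0.36,-0.97,0,0,0,0,1,0.36,-0.97,0,0,0,0,1,0.36,-0.97,0,0,0,0,1,0.36,-0.97,0,0,0,0,1,0.36,-0.97,0,0,0,0,1,0.36,-0.97,0,0,0,0,1,0.36,-0.97,0,0,0,0,1,0.36,-0.99,0,0,0,0,1]'
python3 -m pendant '[0.36,-0.97,0,0,0,0,1,0,0,0,0,0,0.5,1,0,0,0,0,0,1,1,0,0,0,0,0,1,1,0,0,0,0,0,1,1,0,0,0,0,0,1,1,0,0,0,0,0,1,1,0,0,0,0,0,1,1,0,0,0,0,0,0.9,1,0,0,0,0,0,0,1,0,0,0,0,0,0,1]'
python3 - <<'E'
from h import *
o=st();m=camera_model('wrist'); im=capture('wrist'); H=cv2.cvtColor(im,cv2.COLOR_RGB2HSV); save(im,'w9.png')
for n,k in (('g',(H[...,0]>45)&(H[...,0]<75)&(H[...,1]>110)&(H[...,2]>50)),('r',((H[...,0]<6)|(H[...,0]>174))&(H[...,1]>140)&(H[...,2]>70))):
    k=cv2.morphologyEx(k.astype(np.uint8),cv2.MORPH_OPEN,np.ones((3,3)))
    _,l,s,c=cv2.connectedComponentsWithStats(k); i=1+s[1:,4].argmax()
    pts=np.argwhere(l==i)[:,::-1][::7]; W=np.array([atz('wrist',p,12,m) for p in pts]); r=cv2.minAreaRect(np.float32(W)); print(n,s[i],'mean',W.mean(0).round(1),np.round(r[0],1),np.round(r[1],1),r[2])
go(543,-343.5,39.5,3.0)
E
```

```text
time: 29.05
tool_pos: [541.1, -344.4, 132.9]
tcp_rot: [3.14, -0.001, -2.768]
contact_force: [0.3, -0.6, -0.9]
grip_width: 10.3
finger_force: 30.0
time: 30.15
tool_pos: [541.9, -374.3, 133.2]
tcp_rot: [3.141, -0.001, 3.0]
contact_force: [-0.2, 0.4, -0.9]
grip_width: 9.7
finger_force: 30.0
t 30.15 p [ 541.9 -374.3  133.2] rot [ 3.141e+00 -1.000e-03  3.000e+00] F [-0.2  0.4 -0.9] w 9.7
g [ 291  152  130  104 9340] mean [ 547.5 -333.7] [ 558.7 -344.5] [121.6 105. ] 82.0377197265625
r [  429    34   125   140 12234] mean [ 469.5 -190.2] [ 470.4 -184.5] [122.9 128.1] 11.414291381835938
shift units [0.11 1.02 3.13] then turn units [ 0.01 -0.01 -0.  ]
```

```bash

python3 -m pendant '[0.05,0.5,0.3,0,0,0,1,0.05,0.55,0.7,0,0,0,1,0,0,0.9,0,0,0,1,0,0,0.7,0,0,0,1,0,0,0.35,0,0,0,1,0,0,0.15,0,0,0,1,0,0,0,0,0,0,1]'

```

```text
time: 30.9
tool_pos: [543.7, -343.0, 40.9]
tcp_rot: [3.141, -0.0, 2.998]
contact_force: [-0.3, -0.5, 0.3]
grip_width: 10.3
finger_force: 30.0
```

```bash

python3 -m pendant '[0,0,0.05,0,0,0,1,0,0,0.03,0,0,0,1,0,0,0,0,0,0,1,0,0,0,0,0,0,0.3,0,0,0,0,0,0,0.3,0,0,0,0,0,0,0.3,0,0,0,0,0,0,0.3,0,0,-0.3,0,0,0,0.3,0,0,-0.7,0,0,0,0.3,0,0,-1,0,0,0,0.3,0,0,-1,0,0,0,0.3,0,0,-1,0,0,0,0.3]'
python3 - <<'E'
from h import *
o=st();m=camera_model('wrist');im=capture('wrist');fit('white',543,-343,3.0,h=4,im=im,m=m); save(im,'w10.png')
go(560,160,180,-3.053)
E
```

```text
time: 32.1
tool_pos: [543.7, -342.8, 160.5]
tcp_rot: [-3.141, 0.001, 2.998]
contact_force: [0.4, -0.2, -0.0]
grip_width: 32.4
finger_force: 0.0
t 32.1 p [ 543.7 -342.8  160.5] rot [-3.141e+00  1.000e-03  2.998e+00] F [ 0.4 -0.2 -0. ] w 32.4
white fit [ 541.9 -344.1] yaw mod pi 2.991 1-IoU 0.042 pix 1912
shift units [ 1.92 16.71 -0.55] then turn units [-0.08  0.11 -3.32]
```

```bash

python3 -m pendant '[0.06,0.5,-0.1,0,0,0,0,0.11,0.98,-0.1,0,0,0,0,0.11,0.98,-0.1,0,0,0,0,0.11,0.98,-0.1,0,0,0,0,0.11,0.98,-0.1,0,0,0,0,0.11,0.98,0,0,0,0,0,0.11,0.98,0,0,0,0,0,0.11,0.98,0,0,0,0,0,0.11,0.98,0,0,0,0,0,0.11,0.98,0,0,0,0,0,0.11,0.98,0,0,0,0,0,0.11,0.98,0,0,0,0,0]'
python3 -m pendant '[0.11,0.98,0,0,0,0,0,0.11,0.98,0,0,0,0,0,0.11,0.98,0,0,0,0,0,0.11,0.98,0,0,0,0,0,0.11,0.98,0,0,0,0,0,0.11,0.98,0,0,0,0,0,0.08,0.5,0,0,0,0,0,0,0,0,0,0,-1,0,0,0,0,0,0,-1,0,0,0,0,0,0,-1,0,0,0,0,0,0,-1,0,0,0,0,0,0,0,0]'
python3 - <<'E'
from h import *
o=st();m=camera_model('wrist');im=capture('wrist');save(im,'w11.png')
for n,z in (('yellow_cap_center',27.5),('dropper',0),('blue_cap_center',27.5)):
    print(n,[(round(r['score'],2),np.round(atz('wrist',r['location'],z,m),1)) for r in pinpoint('wrist',n)[:3]])
fit('yellow',584,165,1.2,im=im,m=m)
for r in regions_of('wrist','dropper')[:2]:
    ys,xs=np.nonzero(r['pixels']); print(r['score'],xs.min(),xs.max(),ys.min(),ys.max())
cv2.imwrite('pics/w11c.png',cv2.resize(im[100:280,260:420,::-1],None,fx=3,fy=3))
E
```

```text
time: 33.35
tool_pos: [553.1, -0.3, 172.8]
tcp_rot: [3.141, -0.002, 2.999]
contact_force: [-0.0, -0.1, 0.1]
grip_width: 46.0
finger_force: 0.0
time: 34.55
tool_pos: [559.0, 189.9, 173.1]
tcp_rot: [-3.141, -0.001, -3.005]
contact_force: [0.4, 0.3, -0.7]
grip_width: 45.8
finger_force: 0.0
t 34.55 p [559.  189.9 173.1] rot [-3.141e+00 -1.000e-03 -3.005e+00] F [ 0.4  0.3 -0.7] w 45.8
yellow_cap_center [(0.64, array([584.4, 167.8]))]
dropper [(0.83, array([624.1, 215.4]))]
blue_cap_center [(0.72, array([451.8, 268.2])), (0.66, array([449.1, 178.6]))]
yellow fit [584.6 164.7] yaw mod pi 1.187 1-IoU 0.059 pix 1629
0.87 322 353 226 281
```

```bash
python3 -c "
from h import *
go(584.6,165.3,112,-1.954)"

```

```text
shift units [-0.72 -0.93  2.05] then turn units [  0.    -0.   -15.08]
```

```bash

python3 -m pendant '[-0.3,-0.4,0.2,0,0,0,0,-0.42,-0.53,0.4,0,0,0,0,0,0,0.6,0,0,-1,0,0,0,0.4,0,0,-1,0,0,0,0.3,0,0,-1,0,0,0,0.15,0,0,-1,0,0,0,0,0,0,-1,0,0,0,0,0,0,-1,0,0,0,0,0,0,-1,0,0,0,0,0,0,-1,0,0,0,0,0,0,-1,0,0,0,0,0,0,-1,0]'
python3 -m pendant '[0,0,0,0,0,-1,0,0,0,0,0,0,-1,0,0,0,0,0,0,-1,0,0,0,0,0,0,-1,0,0,0,0,0,0,-1,0,0,0,0,0,0,0,0,0,0,0,0,0,0,0]'
python3 - <<'E'
from h import *
o=st();m=camera_model('wrist');im=capture('wrist');save(im,'w12.png')
x=fit('yellow',584.6,165.3,1.187,im=im,m=m)
go(x[0],x[1],36,x[2])
E
```

```text
time: 36.0
tool_pos: [585.7, 163.8, 110.7]
tcp_rot: [3.141, -0.001, -2.306]
contact_force: [-0.1, -0.4, 0.5]
grip_width: 46.0
finger_force: 0.0
time: 36.7
tool_pos: [585.4, 164.4, 111.1]
tcp_rot: [3.141, -0.001, -1.962]
contact_force: [-0.0, 0.3, 0.3]
grip_width: 46.1
finger_force: 0.0
t 36.7 p [585.4 164.4 111.1] rot [ 3.141e+00 -1.000e-03 -1.962e+00] F [-0.   0.3  0.3] w 46.1
yellow fit [584.1 164.3] yaw mod pi 1.122 1-IoU 0.057 pix 2609
shift units [0.02 0.03 2.51] then turn units [ 1.000e-02  1.000e-02 -4.415e+01]
```

```bash

python3 -m pendant '[0.02,0.03,0.3,0,0,0.6,0,0,0,0.6,0,0,0,0,0,0,0.8,0,0,0,0,0,0,0.5,0,0,0,0,0,0,0.3,0,0,0,0,0,0,0,0,0,0,0,0,0,0,0,0,0,1,0,0,0,0,0,0,1,0,0,0,0,0,0,1,0,0,0,0,0,0,1,0,0,0,0,0,0,1,0,0,0,0,0,0,1]'
python3 -m pendant '[0,0,-0.2,0,0,0,1,0,0,-0.6,0,0,0,1,0,0,-0.9,0,0,0,1,0,0,-0.9,0,0,0,1,0,0,-0.4,0,0,0,1,0,0,0,0,0,0,1]'
python3 -c "
from h import *
o=st()
go(534.6,12.1,112,3.515)"
```

```text
time: 37.95
tool_pos: [584.0, 165.2, 37.4]
tcp_rot: [-3.141, 0.0, -2.0]
contact_force: [-0.1, 0.2, 0.7]
grip_width: 9.8
finger_force: 30.0
time: 38.55
tool_pos: [584.8, 165.4, 129.0]
tcp_rot: [-3.138, 0.002, -2.0]
contact_force: [-0.8, 0.0, -0.8]
grip_width: 9.4
finger_force: 30.0
t 38.55 p [584.8 165.4 129. ] rot [-3.138e+00  2.000e-03 -2.000e+00] F [-0.8  0.  -0.8] w 9.4
shift units [ 5.34 -0.6   0.56] then turn units [-0.03  0.05 11.  ]
```

```bash

python3 -m pendant '[0.4,-0.05,0,0,0,0,1,0.8,-0.1,0,0,0,0,1,0.9,-0.1,0,0,0,0,1,0.9,-0.1,0,0,0,0,1,0.9,-0.1,0,0,0,0,1,0.9,-0.1,0.1,0,0,0,1,0.54,-0.05,0.2,0,0,0,1,0,0,0.2,0,0,1,1,0,0,0.06,0,0,1,1,0,0,0,0,0,1,1,0,0,0,0,0,1,1,0,0,0,0,0,1,1]'
python3 -m pendant '[0,0,0,0,0,1,1,0,0,0,0,0,1,1,0,0,0,0,0,1,1,0,0,0,0,0,1,1,0,0,0,0,0,1,1,0,0,0,0,0,1,1,0,0,0,0,0,0,1,0,0,0,0,0,0,1]'
python3 - <<'E'
from h import *
o=st();m=camera_model('wrist');im=capture('wrist');save(im,'w13.png')
H=cv2.cvtColor(im,cv2.COLOR_RGB2HSV); k=((H[...,0]<6)|(H[...,0]>174))&(H[...,1]>130)&(H[...,2]>60)
_,l,s,c=cv2.connectedComponentsWithStats(k.astype(np.uint8)); print([(s[i],c[i].round(1)) for i in range(1,len(s)) if s[i,4]>5 and 280<c[i][0]<360])
H=(H[...,0]>=22)&(H[...,0]<=34)&(H[...,1]>110); ys,xs=np.nonzero(H[:240,260:380]); print('cap cols',xs.min()+260,xs.max()+260)
go(534.6,12.1,88,3.515)
E
```

```text
time: 39.75
tool_pos: [532.5, 11.9, 108.7]
tcp_rot: [3.139, -0.002, -2.352]
contact_force: [-0.5, 0.4, -0.2]
grip_width: 9.5
finger_force: 30.0
time: 40.55
tool_pos: [532.9, 12.0, 109.4]
tcp_rot: [3.141, -0.001, -2.767]
contact_force: [0.3, 0.0, 1.1]
grip_width: 9.7
finger_force: 30.0
t 40.55 p [532.9  12.  109.4] rot [ 3.141e+00 -1.000e-03 -2.767e+00] F [0.3 0.  1.1] w 9.7
[(array([310, 133,  21,  24, 392], dtype=int32), array([320.1, 144.5])), (array([320, 175,   3,  10,  20], dtype=int32), array([321.4, 179.1]))]
cap cols 286 357
shift units [-0.05 -0.02  0.72] then turn units [ 0.01 -0.02  0.02]
```

```bash

python3 -m pendant '[-0.05,-0.01,0.2,0,0,0,1,0,0,0.3,0,0,0,1,0,0,0.12,0,0,0,1,0,0,0.1,0,0,0,1,0,0,0.1,0,0,0,1,0,0,0.1,0,0,0,1,0,0,0,0,0,0,1]'
python3 -m pendant '[0,0,0.1,0,0,0,1,0,0,0.1,0,0,0,1,0,0,0.1,0,0,0,1,0,0,0.05,0,0,0,1,0,0,0,0,0,0,1]'
```

```text
time: 41.3
tool_pos: [534.8, 12.4, 82.3]
tcp_rot: [3.141, -0.0, -2.768]
contact_force: [-0.4, -0.9, -0.7]
grip_width: 9.6
finger_force: 30.0
time: 41.8
tool_pos: [534.8, 12.3, 71.9]
tcp_rot: [3.141, -0.0, -2.768]
contact_force: [-1.4, -0.6, -0.8]
grip_width: 10.1
finger_force: 30.0
```

```bash

python3 -m pendant '[0,0,0.05,0,0,0,1,0,0,0.02,0,0,0,1,0,0,0,0,0,0,1]'
python3 -m pendant '[0,0,0.011,0,0,1,1,0,0,0.011,0,0,1,1,0,0,0.011,0,0,1,1,0,0,0.011,0,0,1,1,0,0,0.011,0,0,1,1,0,0,0.011,0,0,1,1,0,0,0,0,0,0,1]'
python3 -m pendant '[0,0,0.011,0,0,1,1,0,0,0.011,0,0,1,1,0,0,0.011,0,0,1,1,0,0,0.011,0,0,1,1,0,0,0,0,0,0,1]'
python3 -c "
from h import *
o=st();print(o['moment'])"
```

```text
time: 42.1
tool_pos: [535.1, 12.3, 70.2]
tcp_rot: [-3.141, 0.0, -2.768]
contact_force: [0.4, -0.1, 0.5]
grip_width: 9.6
finger_force: 30.0
time: 42.8
tool_pos: [535.0, 12.4, 68.2]
tcp_rot: [3.141, 0.0, 3.095]
contact_force: [-0.1, -0.2, -1.1]
grip_width: 9.1
finger_force: 30.0
time: 43.3
tool_pos: [535.3, 12.2, 67.7]
tcp_rot: [3.141, 0.001, 2.817]
contact_force: [-1.9, -0.5, 7.0]
grip_width: 9.5
finger_force: 30.0
t 43.3 p [535.3  12.2  67.7] rot [3.141e+00 1.000e-03 2.817e+00] F [-1.9 -0.5  7. ] w 9.5
[-0.06731327  0.37159157 -0.00188585]
```

```bash

python3 -m pendant '[0,0,0.005,0,0,1,1,0,0,0.005,0,0,1,1,0,0,0.005,0,0,1,1,0,0,0.005,0,0,1,1,0,0,0,0,0,0,1,0,0,0,0,0,0,1]'
python3 -c "
from h import *
o=st();print(o['moment'])"
```

```text
time: 43.9
tool_pos: [535.2, 12.0, 67.7]
tcp_rot: [3.141, 0.002, 2.54]
contact_force: [-3.1, -1.6, 10.9]
grip_width: 9.7
finger_force: 30.0
t 43.9 p [535.2  12.   67.7] rot [3.141e+00 2.000e-03 2.540e+00] F [-3.1 -1.6 10.9] w 9.7
[-0.32706135  0.73128709  0.05720234]
```

Yellow jams at TCP 67.7 (rim about 30.4) with force rising, so it is bad. Unscrewing.

```bash

python3 -m pendant '[0,0,-0.005,0,0,-1,1,0,0,-0.005,0,0,-1,1,0,0,-0.005,0,0,-1,1,0,0,-0.005,0,0,-1,1,0,0,-0.011,0,0,-1,1,0,0,-0.011,0,0,-1,1,0,0,-0.011,0,0,-1,1,0,0,-0.011,0,0,-1,1,0,0,-0.011,0,0,-1,1,0,0,-0.011,0,0,-1,1,0,0,-0.011,0,0,-1,1,0,0,-0.011,0,0,-1,1]'
python3 -m pendant '[0,0,-0.011,0,0,-1,1,0,0,-0.011,0,0,-1,1,0,0,-0.02,0,0,0,1,0,0,-0.02,0,0,0,1,0,0,0,0,0,0,1]'
python3 -m pendant '[0,0,-0.05,0,0,0,1,0,0,-0.05,0,0,0,1,0,0,0,0,0,0,1]'
python3 -c "
from h import *
go(463,-160,130,-2.94)"
```

```text
time: 45.1
tool_pos: [534.9, 12.4, 69.4]
tcp_rot: [3.141, -0.0, -2.903]
contact_force: [-0.4, 0.3, -0.2]
grip_width: 9.5
finger_force: 30.0
time: 45.6
tool_pos: [535.0, 12.3, 71.4]
tcp_rot: [3.142, 0.0, -2.769]
contact_force: [0.3, 0.3, -0.8]
grip_width: 9.7
finger_force: 30.0
time: 45.9
tool_pos: [535.1, 12.3, 74.6]
tcp_rot: [-3.141, 0.0, -2.769]
contact_force: [1.0, -0.8, -0.4]
grip_width: 9.8
finger_force: 30.0
shift units [ 4.33 -4.47 -1.85] then turn units [-0.    0.01  2.46]
```

```bash

python3 -m pendant '[0,0,-0.4,0,0,0,1,0,0,-0.8,0,0,0,1,0,0,-0.4,0,0,0,1,0,0,0,0,0,0,1]'
python3 -c "
from h import *
go(443,-188,122,-2.94)"
```

```text
time: 46.3
tool_pos: [536.3, 12.2, 124.6]
tcp_rot: [-3.139, 0.004, -2.768]
contact_force: [-0.0, 0.2, -0.5]
grip_width: 9.8
finger_force: 30.0
shift units [ 5.33 -5.08  0.07] then turn units [-0.03  0.06  2.46]
```

```bash

python3 -m pendant '[0.4,-0.4,0,0,0,0,1,0.8,-0.8,0,0,0,0,1,0.9,-0.9,0,0,0,0,1,0.9,-0.9,0,0,0,0,1,0.9,-0.8,0,0,0,0,1,0.8,-0.8,0,0,0,0,1,0.6,-0.5,0,0,0,0.5,1,0,0,0,0,0,1,1,0,0,0,0,0,1,1,0,0,0,0,0,0,1,0,0,0,0,0,0,1]'
python3 - <<'E'
from h import *
o=st();m=camera_model('wrist'); im=capture('wrist'); H=cv2.cvtColor(im,cv2.COLOR_RGB2HSV); save(im,'w14.png')
k=((H[...,0]<6)|(H[...,0]>174))&(H[...,1]>140)&(H[...,2]>70)
k=cv2.morphologyEx(k.astype(np.uint8),cv2.MORPH_OPEN,np.ones((3,3)))
_,l,s,c=cv2.connectedComponentsWithStats(k); i=1+s[1:,4].argmax()
pts=np.argwhere(l==i)[:,::-1][::7]; W=np.array([atz('wrist',p,12,m) for p in pts]); r=cv2.minAreaRect(np.float32(W)); print(s[i],'mean',W.mean(0).round(1),np.round(r[0],1),np.round(r[1],1),r[2], W.min(0),W.max(0))
go(443,-188,42,-2.94)
E
```

```text
time: 47.4
tool_pos: [442.5, -187.9, 121.9]
tcp_rot: [3.141, -0.0, -2.941]
contact_force: [0.3, -0.9, -0.3]
grip_width: 9.6
finger_force: 30.0
t 47.4 p [ 442.5 -187.9  121.9] rot [ 3.141 -0.    -2.941] F [ 0.3 -0.9 -0.3] w 9.6
[ 253  160  136   95 8826] mean [ 442.3 -189.9] [ 453.9 -187.3] [ 92.6 122.5] 11.48326587677002 [ 398.48325272 -254.00685314] [ 511.06759967 -120.18398851]
shift units [-0.01 -0.01  2.67] then turn units [ 0.01 -0.01 -0.01]
```

```bash

python3 -m pendant '[0,0,0.3,0,0,0,1,0,0,0.8,0,0,0,1,0,0,0.8,0,0,0,1,0,0,0.5,0,0,0,1,0,0,0.2,0,0,0,1,0,0,0.06,0,0,0,1,0,0,0,0,0,0,1]'
python3 -m pendant '[0,0,0,0,0,0,0.3,0,0,0,0,0,0,0.3,0,0,0,0,0,0,0.3,0,0,0,0,0,0,0.3,0,0,-0.3,0,0,0,0.3,0,0,-0.7,0,0,0,0.3,0,0,-1,0,0,0,0.3,0,0,-1,0,0,0,0.3,0,0,-1,0,0,0,0.3,0,0,-0.6,0,0,0,0,0,0,0,0,0,0,0]'
python3 - <<'E'
from h import *
o=st();m=camera_model('wrist');im=capture('wrist');fit('yellow',443,-188,0.2,h=4,im=im,m=m); save(im,'w15.png')
go(447,270,180)
E
```

```text
time: 48.15
tool_pos: [442.9, -188.2, 42.6]
tcp_rot: [-3.141, 0.0, -2.942]
contact_force: [-0.3, 0.6, 0.0]
grip_width: 9.8
finger_force: 30.0
time: 49.25
tool_pos: [444.0, -188.9, 183.6]
tcp_rot: [-3.137, 0.005, -2.943]
contact_force: [-0.4, -0.9, -0.6]
grip_width: 42.7
finger_force: 0.0
t 49.25 p [ 444.  -188.9  183.6] rot [-3.137  0.005 -2.943] F [-0.4 -0.9 -0.6] w 42.7
yellow fit [ 445.3 -188.3] yaw mod pi 1.71 1-IoU 0.158 pix 1425
shift units [-3.14 14.95  0.03] then turn units 0
```

```bash

python3 -m pendant '[-0.1,0.5,0,0,0,0,0,-0.2,0.95,0,0,0,0,0,-0.2,0.95,0,0,0,0,0,-0.2,0.95,0,0,0,0,0,-0.2,0.95,0,0,0,0,0,-0.2,0.95,0,0,0,0,0,-0.2,0.95,0,0,0,0,0,-0.2,0.95,0,0,0,0,0,-0.2,0.95,0,0,0,0,0,-0.2,0.95,0,0,0,0,0,-0.2,0.95,0,0,0,0,0,-0.2,0.95,0,0,0,0,0]'
python3 -m pendant '[-0.2,0.95,0,0,0,0,0,-0.2,0.95,0,0,0,0,0,-0.2,0.95,0,0,0,0,0,-0.2,0.9,0,0,0,0,0,-0.1,0.3,0,0,0,-1,0,0,0,0,0,0,-1,0,0,0,0.2,0,0,-1,0,0,0,0.4,0,0,-1,0,0,0,0.4,0,0,-1,0,0,0,0.2,0,0,-1,0,0,0,0.1,0,0,-1,0,0,0,0,0,0,-1,0]'
python3 -m pendant '[0,0,0,0,0,-1,0,0,0,0,0,0,-1,0,0,0,0,0,0,-1,0,0,0,0,0,0,0,0,0,0,0,0,0,0,0]'
python3 - <<'E'
from h import *
o=st();m=camera_model('wrist');im=capture('wrist');save(im,'w16.png')
print([(round(r['score'],2),np.round(atz('wrist',r['location'],27.5,m),1)) for r in pinpoint('wrist','orange_cap_center')[:3]])
x=fit('orange',447.5,271,0.98,im=im,m=m)
x=fit('blue',447,176,0.4,im=im,m=m)
E
```

```text
time: 50.5
tool_pos: [443.8, 149.4, 179.1]
tcp_rot: [3.141, -0.003, -2.943]
contact_force: [0.0, -0.3, -0.2]
grip_width: 45.9
finger_force: 0.0
time: 51.7
tool_pos: [445.8, 272.1, 139.3]
tcp_rot: [3.14, -0.004, -2.381]
contact_force: [-0.4, -0.4, 0.4]
grip_width: 46.3
finger_force: 0.0
time: 52.2
tool_pos: [446.9, 272.2, 140.6]
tcp_rot: [3.14, -0.002, -2.176]
contact_force: [-0.3, 0.6, 0.4]
grip_width: 45.9
finger_force: 0.0
t 52.2 p [446.9 272.2 140.6] rot [ 3.140e+00 -2.000e-03 -2.176e+00] F [-0.3  0.6  0.4] w 45.9
[(0.94, array([354.9, 327. ])), (0.63, array([449.4, 273.6]))]
orange fit [447.2 272.1] yaw mod pi 1.022 1-IoU 0.031 pix 2251
blue fit [448.2 173.7] yaw mod pi 2.906 1-IoU 0.025 pix 2249
```

```bash

python3 -m pendant '[0,0,0.4,0,0,-0.6,0,0,0,0.8,0,0,0,0,0,0,0.9,0,0,0,0,0,0,0.8,0,0,0,0,0,0,0.45,0,0,0,0,0,0,0.17,0,0,0,0,0,0,0,0,0,0,0,0,0,0,0,0,0,1,0,0,0,0,0,0,1,0,0,0,0,0,0,1,0,0,0,0,0,0,1,0,0,0,0,0,0,1]'
python3 -m pendant '[0,0,0,0,0,0,1,0,0,-0.2,0,0,0,1,0,0,-0.6,0,0,0,1,0,0,-0.9,0,0,0,1,0,0,-0.9,0,0,0,1,0,0,-0.3,0,0,0,1,0,0,0,0,0,0,1]'
python3 -c "
from h import *
o=st()
go(534.6,12.1,112,3.515)"
```

```text
time: 53.5
tool_pos: [448.1, 272.0, 36.2]
tcp_rot: [-3.141, 0.0, -2.133]
contact_force: [-0.2, 0.4, 0.6]
grip_width: 10.5
finger_force: 0.2
time: 54.2
tool_pos: [448.7, 272.3, 124.1]
tcp_rot: [-3.14, 0.003, -2.133]
contact_force: [0.2, -0.4, -1.1]
grip_width: 9.6
finger_force: 30.0
t 54.2 p [448.7 272.3 124.1] rot [-3.140e+00  3.000e-03 -2.133e+00] F [ 0.2 -0.4 -1.1] w 9.6
shift units [ 5.81 -7.05  0.4 ] then turn units [-0.01  0.04  9.1 ]
```

```bash

python3 -m pendant '[0.3,-0.4,0,0,0,0,1,0.6,-0.75,0,0,0,0,1,0.75,-0.9,0,0,0,0,1,0.75,-0.9,0,0,0,0,1,0.75,-0.9,0,0,0,0,1,0.75,-0.9,0,0,0,0,1,0.75,-0.9,0,0,0,0,1,0.75,-0.9,0.1,0,0,0,1,0.41,-0.5,0.2,0,0,0.1,1,0,0,0.1,0,0,1,1,0,0,0,0,0,1,1,0,0,0,0,0,1,1]'
python3 -m pendant '[0,0,0,0,0,1,1,0,0,0,0,0,1,1,0,0,0,0,0,1,1,0,0,0,0,0,1,1,0,0,0,0,0,1,1,0,0,0,0,0,1,1,0,0,0,0,0,0,1,0,0,0,0,0,0,1]'
cat >> h.py <<'E'
def mark(name):
    o=st();im=capture('wrist');save(im,name+'.png')
    H=cv2.cvtColor(im,cv2.COLOR_RGB2HSV); k=((H[...,0]<4)|(H[...,0]>174))&(H[...,1]>130)&(H[...,2]>60)
    _,l,s,c=cv2.connectedComponentsWithStats(k.astype(np.uint8)); print([(s[i],c[i].round(1)) for i in range(1,len(s)) if s[i,4]>5 and 280<c[i][0]<360])
E
python3 - <<'E'
from h import *
mark('w17')
go(534.8,12.2,88,3.515)
E
```

```text
time: 55.4
tool_pos: [532.8, 10.4, 108.8]
tcp_rot: [3.139, -0.002, -2.353]
contact_force: [-0.2, 0.2, -0.1]
grip_width: 9.8
finger_force: 30.0
time: 56.2
tool_pos: [533.3, 11.1, 109.8]
tcp_rot: [3.141, -0.002, -2.767]
contact_force: [0.5, -0.5, -1.1]
grip_width: 9.7
finger_force: 30.0
t 56.2 p [533.3  11.1 109.8] rot [ 3.141e+00 -2.000e-03 -2.767e+00] F [ 0.5 -0.5 -1.1] w 9.7
[(array([309, 133,  22,  24, 399], dtype=int32), array([319.9, 144.5])), (array([320, 175,   3,   9,  25], dtype=int32), array([321.1, 178.8]))]
shift units [-0.05  0.01  0.73] then turn units [ 0.01 -0.02  0.02]
```

```bash

python3 -m pendant '[-0.05,0.01,0.3,0,0,0,1,0,0,0.3,0,0,0,1,0,0,0.12,0,0,0,1,0,0,0.1,0,0,0,1,0,0,0.1,0,0,0,1,0,0,0.1,0,0,0,1,0,0,0,0,0,0,1]'
python3 -m pendant '[0,0,0.1,0,0,0,1,0,0,0.1,0,0,0,1,0,0,0.05,0,0,0,1,0,0,0,0,0,0,1]'
```

```text
time: 56.95
tool_pos: [535.1, 12.6, 80.0]
tcp_rot: [3.141, -0.0, -2.768]
contact_force: [0.0, -0.4, -0.6]
grip_width: 9.6
finger_force: 30.0
time: 57.35
tool_pos: [535.2, 12.6, 72.5]
tcp_rot: [3.141, -0.0, -2.768]
contact_force: [-0.1, 0.2, -0.8]
grip_width: 9.7
finger_force: 30.0
```

```bash

python3 -m pendant '[0,0,0.05,0,0,0,1,0,0,0.05,0,0,0,1,0,0,0.02,0,0,0,1,0,0,0,0,0,0,1]'
python3 -m pendant '[0,0,0.011,0,0,1,1,0,0,0.011,0,0,1,1,0,0,0.011,0,0,1,1,0,0,0.011,0,0,1,1,0,0,0.011,0,0,1,1,0,0,0.011,0,0,1,1,0,0,0,0,0,0,1]'
python3 -m pendant '[0,0,0.011,0,0,1,1,0,0,0.011,0,0,1,1,0,0,0.011,0,0,1,1,0,0,0.011,0,0,1,1,0,0,0.011,0,0,1,1,0,0,0.011,0,0,1,1,0,0,0,0,0,0,1]'
```

```text
time: 57.75
tool_pos: [535.2, 12.6, 69.1]
tcp_rot: [3.141, -0.0, -2.768]
contact_force: [-0.1, -0.5, -1.3]
grip_width: 9.8
finger_force: 30.0
time: 58.45
tool_pos: [535.3, 12.6, 67.2]
tcp_rot: [3.141, 0.0, 3.095]
contact_force: [-0.5, -0.2, -0.6]
grip_width: 9.9
finger_force: 30.0
time: 59.15
tool_pos: [535.4, 12.6, 65.3]
tcp_rot: [3.141, 0.0, 2.678]
contact_force: [0.2, 0.1, -0.4]
grip_width: 9.6
finger_force: 30.0
```

Past the jam height (66.7), so orange carries on down.

```bash

python3 -m pendant '[0,0,0.012,0,0,1,1,0,0,0.012,0,0,1,1,0,0,0.012,0,0,1,1,0,0,0.012,0,0,1,1,0,0,0.012,0,0,1,1,0,0,0.012,0,0,1,1,0,0,0.012,0,0,1,1,0,0,0,0,0,0,1]'
python3 -m pendant '[0,0,0.012,0,0,1,1,0,0,0.012,0,0,1,1,0,0,0.012,0,0,1,1,0,0,0,0,0,0,1]'
```

```text
time: 59.95
tool_pos: [535.5, 12.6, 62.8]
tcp_rot: [3.141, 0.0, 2.191]
contact_force: [0.1, 0.8, 0.5]
grip_width: 10.0
finger_force: 30.0
time: 60.35
tool_pos: [535.5, 12.6, 61.9]
tcp_rot: [3.141, 0.0, 1.982]
contact_force: [0.2, 0.0, 1.6]
grip_width: 9.8
finger_force: 30.0
```

```bash

python3 -m pendant '[0,0,0.012,0,0,1,1,0,0,0.012,0,0,1,1,0,0,0,0,0,0,1,0,0,0,0,0,0,1]'
```

```text
time: 60.75
tool_pos: [535.9, 12.5, 61.8]
tcp_rot: [3.14, 0.001, 1.844]
contact_force: [-0.6, -0.2, 5.8]
grip_width: 10.1
finger_force: 30.0
```

Orange is home on the flange, so it is good. Unscrewing and lifting.

```bash

python3 -m pendant '[0,0,-0.01,0,0,-1,1,0,0,-0.01,0,0,-1,1,0,0,-0.011,0,0,-1,1,0,0,-0.011,0,0,-1,1,0,0,-0.011,0,0,-1,1,0,0,-0.011,0,0,-1,1,0,0,-0.011,0,0,-1,1,0,0,-0.011,0,0,-1,1,0,0,-0.011,0,0,-1,1,0,0,-0.011,0,0,-1,1,0,0,-0.011,0,0,-1,1,0,0,-0.011,0,0,-1,1]'
python3 -m pendant '[0,0,-0.011,0,0,-1,1,0,0,-0.011,0,0,-1,1,0,0,-0.011,0,0,-1,1,0,0,-0.011,0,0,-1,1,0,0,-0.011,0,0,-1,1,0,0,-0.011,0,0,-1,1,0,0,-0.011,0,0,-1,1,0,0,-0.011,0,0,-1,1,0,0,-0.011,0,0,-1,1,0,0,-0.011,0,0,-1,1,0,0,-0.011,0,0,-1,1,0,0,-0.015,0,0,-1,1]'
python3 -m pendant '[0,0,-0.03,0,0,0,1,0,0,-0.05,0,0,0,1,0,0,-0.05,0,0,0,1,0,0,0,0,0,0,1]'
```

```text
time: 61.95
tool_pos: [535.3, 12.5, 64.9]
tcp_rot: [3.142, 0.0, 2.685]
contact_force: [0.0, 0.4, -0.3]
grip_width: 10.1
finger_force: 30.0
time: 63.15
tool_pos: [535.1, 12.8, 68.9]
tcp_rot: [3.141, -0.0, -2.761]
contact_force: [0.1, 0.6, -0.2]
grip_width: 9.9
finger_force: 30.0
time: 63.55
tool_pos: [535.2, 12.6, 73.0]
tcp_rot: [3.142, -0.0, -2.768]
contact_force: [-0.1, -0.4, -0.5]
grip_width: 9.2
finger_force: 30.0
```

```bash

python3 -m pendant '[0,0,-0.3,0,0,0,1,0,0,-0.8,0,0,0,1,0,0,-0.8,0,0,0,1,0,0,-0.3,0,0,0,1]'
python3 -c "
from h import *
go(594,-349,138,3.0)"
```

```text
time: 63.95
tool_pos: [536.8, 12.5, 141.6]
tcp_rot: [-3.139, 0.004, -2.768]
contact_force: [0.7, -0.6, -0.9]
grip_width: 9.4
finger_force: 30.0
shift units [  2.62 -11.91   0.14] then turn units [-0.01  0.07  7.38]
```

```bash

python3 -m pendant '[0.1,-0.4,0,0,0,0,1,0.2,-0.9,0,0,0,0,1,0.21,-0.97,0,0,0,0,1,0.21,-0.97,0,0,0,0,1,0.21,-0.97,0,0,0,0,1,0.21,-0.97,0,0,0,0,1,0.21,-0.97,0,0,0,0,1,0.21,-0.97,0,0,0,0,1,0.21,-0.97,0,0,0,0,1,0.21,-0.97,0,0,0,0,1,0.21,-0.97,0,0,0,0,1,0.21,-0.97,0,0,0,0,1]'
python3 -m pendant '[0.2,-0.91,0,0,0,0,1,0,0,0,0,0,0.5,1,0,0,0,0,0,1,1,0,0,0,0,0,1,1,0,0,0,0,0,1,1,0,0,0,0,0,1,1,0,0,0,0,0,1,1,0,0,0,0,0,1,1,0,0,0,0,0,0.9,1,0,0,0,0,0,0,1,0,0,0,0,0,0,1]'
python3 - <<'E'
from h import *
o=st();m=camera_model('wrist');im=capture('wrist');save(im,'w18.png')
fit('white',542,-344,3.0,h=4,im=im,m=m)
go(594,-349,42,3.0)
E
```

```text
time: 65.15
tool_pos: [587.7, -322.8, 136.9]
tcp_rot: [3.14, -0.001, -2.769]
contact_force: [0.1, 0.5, 0.0]
grip_width: 9.8
finger_force: 30.0
time: 66.25
tool_pos: [592.3, -349.0, 137.5]
tcp_rot: [3.141, -0.002, 2.999]
contact_force: [0.5, -0.4, -1.2]
grip_width: 9.6
finger_force: 30.0
t 66.25 p [ 592.3 -349.   137.5] rot [ 3.141e+00 -2.000e-03  2.999e+00] F [ 0.5 -0.4 -1.2] w 9.6
white fit [ 542.3 -343.6] yaw mod pi 2.999 1-IoU 0.03 pix 2212
shift units [-0.06  0.    3.19] then turn units [ 0.01 -0.02 -0.01]
```

```bash

python3 -m pendant '[-0.04,0,0.3,0,0,0,1,0,0,0.8,0,0,0,1,0,0,0.9,0,0,0,1,0,0,0.7,0,0,0,1,0,0,0.35,0,0,0,1,0,0,0.15,0,0,0,1,0,0,0,0,0,0,1]'
python3 -m pendant '[0,0,0.03,0,0,0,1,0,0,0,0,0,0,1,0,0,0,0,0,0,0.3,0,0,0,0,0,0,0.3,0,0,0,0,0,0,0.3,0,0,0,0,0,0,0.3,0,0,-0.3,0,0,0,0.3,0,0,-0.7,0,0,0,0.3,0,0,-1,0,0,0,0.3,0,0,-1,0,0,0,0.3,0,0,-1,0,0,0,0.3]'
python3 - <<'E'
from h import *
o=st();m=camera_model('wrist');im=capture('wrist');save(im,'w19.png')
fit('white',542,-344,3.0,h=4,im=im,m=m);fit('orange',594,-349,3.0,h=4,im=im,m=m)
go(448,174,175,2.906)
E
```

```text
time: 67.0
tool_pos: [594.2, -348.8, 42.5]
tcp_rot: [3.141, -0.0, 2.998]
contact_force: [-0.1, 0.1, -1.4]
grip_width: 10.1
finger_force: 30.0
time: 68.1
tool_pos: [594.1, -348.7, 163.8]
tcp_rot: [-3.141, 0.001, 2.998]
contact_force: [-0.0, 0.1, -0.7]
grip_width: 32.3
finger_force: 0.0
t 68.1 p [ 594.1 -348.7  163.8] rot [-3.141e+00  1.000e-03  2.998e+00] F [-0.   0.1 -0.7] w 32.3
white fit [ 542.5 -343.6] yaw mod pi 2.992 1-IoU 0.02 pix 1847
orange fit [ 595.1 -350.8] yaw mod pi 2.989 1-IoU 0.065 pix 1815
shift units [ 7.38 16.59 -0.3 ] then turn units [-0.06  0.13  1.32]
```

```bash

python3 -m pendant '[0.2,0.5,0,0,0,0,0,0.42,0.95,0,0,0,0,0,0.42,0.95,0,0,0,0,0,0.42,0.95,0,0,0,0,0,0.42,0.95,0,0,0,0,0,0.42,0.95,0,0,0,0,0,0.42,0.95,0,0,0,0,0,0.42,0.95,0,0,0,0,0,0.42,0.95,0,0,0,0,0,0.42,0.95,0,0,0,0,0,0.42,0.95,0,0,0,0,0,0.42,0.95,0,0,0,0,0]'
python3 -m pendant '[0.42,0.95,0,0,0,0,0,0.42,0.95,0,0,0,0,0,0.42,0.95,0,0,0,0,0,0.42,0.95,0,0,0,0,0,0.42,0.95,0,0,0,0,0,0.42,0.95,0,0,0,0,0,0.3,0.7,0.2,0,0,0,0,0.07,0.2,0.4,0,0,0.5,0,0,0,0.4,0,0,0.8,0,0,0,0.2,0,0,0,0,0,0,0,0,0,0,0,0,0,0,0,0,0,0]'
python3 - <<'E'
from h import *
o=st();m=camera_model('wrist');im=capture('wrist');save(im,'w20.png')
print([(round(r['score'],2),np.round(atz('wrist',r['location'],27.5,m),1)) for r in pinpoint('wrist','blue_cap_center')[:3]])
x=fit('blue',448.2,173.7,2.9,im=im,m=m); go(x[0],x[1],36,x[2])
E
```

```text
time: 69.35
tool_pos: [497.7, -1.8, 162.6]
tcp_rot: [3.141, 0.001, 2.998]
contact_force: [-0.2, 0.7, 0.1]
grip_width: 46.1
finger_force: 0.0
time: 70.55
tool_pos: [440.8, 205.3, 126.4]
tcp_rot: [3.141, 0.001, 2.908]
contact_force: [0.8, -1.2, 0.6]
grip_width: 46.0
finger_force: 0.0
t 70.55 p [440.8 205.3 126.4] rot [3.141e+00 1.000e-03 2.908e+00] F [ 0.8 -1.2  0.6] w 46.0
[(0.88, array([449.7, 174.3]))]
blue fit [448.1 174.2] yaw mod pi 2.845 1-IoU 0.033 pix 2385
shift units [-0.47 -0.95  3.02] then turn units [-2.000e-02  2.000e-02 -4.411e+01]
```

```bash

python3 -m pendant '[-0.47,-0.95,0,0,0,0,0,0,0,0.3,0,0,0.5,0,0,0,0.7,0,0,0,0,0,0,0.9,0,0,0,0,0,0,0.7,0,0,0,0,0,0,0.32,0,0,0,0,0,0,0.1,0,0,0,0,0,0,0,0,0,0,0,0,0,0,0,0,0,1,0,0,0,0,0,0,1,0,0,0,0,0,0,1,0,0,0,0,0,0,1]'
python3 -m pendant '[0,0,0,0,0,0,1,0,0,0,0,0,0,1,0,0,0,0,0,0,1]'
python3 -m pendant '[0,0,-0.2,0,0,0,1,0,0,-0.6,0,0,0,1,0,0,-0.9,0,0,0,1,0,0,-0.9,0,0,0,1,0,0,-0.3,0,0,0,1,0,0,0,0,0,0,1]'
python3 -c "
from h import *
o=st()
go(535,12.5,112,3.515)"
```

```text
time: 71.85
tool_pos: [447.7, 174.5, 35.7]
tcp_rot: [3.141, 0.001, 2.873]
contact_force: [0.0, -0.2, -0.5]
grip_width: 18.7
finger_force: 0.0
time: 72.15
tool_pos: [447.6, 174.4, 35.4]
tcp_rot: [3.141, 0.0, 2.873]
contact_force: [-0.1, -0.7, 1.7]
grip_width: 10.0
finger_force: 30.0
time: 72.75
tool_pos: [448.2, 174.6, 123.4]
tcp_rot: [3.14, 0.003, 2.873]
contact_force: [0.0, -0.0, -0.3]
grip_width: 9.8
finger_force: 30.0
t 72.75 p [448.2 174.6 123.4] rot [3.140e+00 3.000e-03 2.873e+00] F [ 0.  -0.  -0.3] w 9.8
shift units [-4.22 -4.44  0.38] then turn units [ 0.01  0.04 -9.2 ]
```

```bash

python3 -m pendant '[-0.35,-0.4,0,0,0,0,1,-0.7,-0.75,0,0,0,0,1,-0.8,-0.8,0,0,0,0,1,-0.8,-0.8,0,0,0,0,1,-0.8,-0.85,0,0,0,0,1,-0.57,-0.62,0.1,0,0,0,1,-0.2,-0.22,0.2,0,0,-0.2,1,0,0,0.1,0,0,-1,1,0,0,0,0,0,-1,1,0,0,0,0,0,-1,1,0,0,0,0,0,-1,1,0,0,0,0,0,-1,1]'
python3 -m pendant '[0,0,0,0,0,-1,1,0,0,0,0,0,-1,1,0,0,0,0,0,-1,1,0,0,0,0,0,-1,1,0,0,0,0,0,0,1,0,0,0,0,0,0,1]'
python3 - <<'E'
from h import *
mark('w21')
go(535,12.5,88,3.515)
E
```

```text
time: 73.95
tool_pos: [532.9, 13.2, 108.6]
tcp_rot: [3.141, -0.003, -3.044]
contact_force: [0.0, -0.2, 0.1]
grip_width: 9.4
finger_force: 30.0
time: 74.55
tool_pos: [533.4, 12.9, 109.3]
tcp_rot: [3.141, -0.002, -2.77]
contact_force: [0.9, -0.1, -0.5]
grip_width: 10.2
finger_force: 30.0
t 74.55 p [533.4  12.9 109.3] rot [ 3.141e+00 -2.000e-03 -2.770e+00] F [ 0.9 -0.1 -0.5] w 10.2
[(array([311, 132,  22,  24, 394], dtype=int32), array([321.6, 143.5])), (array([320, 174,   3,   9,  19], dtype=int32), array([321.4, 178.2]))]
shift units [-0.04 -0.03  0.72] then turn units [ 0.01 -0.02 -0.02]
```

```bash

python3 -m pendant '[-0.04,-0.03,0.3,0,0,0,1,0,0,0.3,0,0,0,1,0,0,0.12,0,0,0,1,0,0,0.1,0,0,0,1,0,0,0.1,0,0,0,1,0,0,0.1,0,0,0,1,0,0,0,0,0,0,1]'
python3 -m pendant '[0,0,0.1,0,0,0,1,0,0,0.1,0,0,0,1,0,0,0.07,0,0,0,1,0,0,0.05,0,0,0,1,0,0,0.05,0,0,0,1,0,0,0,0,0,0,1]'
```

```text
time: 75.3
tool_pos: [535.4, 12.0, 79.3]
tcp_rot: [3.141, -0.0, -2.768]
contact_force: [-0.8, 0.3, -0.9]
grip_width: 10.1
finger_force: 30.0
time: 75.9
tool_pos: [535.4, 11.9, 68.5]
tcp_rot: [3.141, -0.001, -2.768]
contact_force: [-3.7, -1.7, 1.3]
grip_width: 9.8
finger_force: 30.0
```

```bash

python3 -m pendant '[0,0,0.011,0,0,1,1,0,0,0.011,0,0,1,1,0,0,0.011,0,0,1,1,0,0,0.011,0,0,1,1,0,0,0.011,0,0,1,1,0,0,0.011,0,0,1,1,0,0,0,0,0,0,1]'
python3 -m pendant '[0,0,0.011,0,0,1,1,0,0,0.011,0,0,1,1,0,0,0.011,0,0,1,1,0,0,0.011,0,0,1,1,0,0,0,0,0,0,1]'
python3 -m pendant '[0,0,0.005,0,0,1,1,0,0,0.005,0,0,1,1,0,0,0.005,0,0,1,1,0,0,0.005,0,0,1,1,0,0,0,0,0,0,1,0,0,0,0,0,0,1]'
```

```text
time: 76.6
tool_pos: [535.1, 11.8, 66.5]
tcp_rot: [-3.141, -0.001, 3.095]
contact_force: [-4.0, -2.4, 2.8]
grip_width: 9.6
finger_force: 30.0
time: 77.1
tool_pos: [535.2, 11.9, 65.9]
tcp_rot: [-3.141, -0.001, 2.817]
contact_force: [-7.1, -1.6, 8.0]
grip_width: 9.9
finger_force: 30.0
time: 77.7
tool_pos: [535.1, 11.9, 65.8]
tcp_rot: [-3.141, -0.0, 2.54]
contact_force: [-8.6, -2.9, 12.7]
grip_width: 10.1
finger_force: 30.0
```

Blue jams at rim about 30.2, so it is bad. Unscrewing.

```bash

python3 -m pendant '[0,0,-0.005,0,0,-1,1,0,0,-0.005,0,0,-1,1,0,0,-0.005,0,0,-1,1,0,0,-0.005,0,0,-1,1,0,0,-0.011,0,0,-1,1,0,0,-0.011,0,0,-1,1,0,0,-0.011,0,0,-1,1,0,0,-0.011,0,0,-1,1,0,0,-0.011,0,0,-1,1,0,0,-0.011,0,0,-1,1,0,0,-0.011,0,0,-1,1,0,0,-0.011,0,0,-1,1]'
python3 -m pendant '[0,0,-0.011,0,0,-1,1,0,0,-0.011,0,0,-1,1,0,0,-0.02,0,0,0,1,0,0,-0.02,0,0,0,1,0,0,0,0,0,0,1]'
python3 -m pendant '[0,0,-0.05,0,0,0,1,0,0,-0.05,0,0,0,1,0,0,0,0,0,0,1]'
```

```text
time: 78.9
tool_pos: [535.0, 12.7, 67.4]
tcp_rot: [3.14, -0.001, -2.903]
contact_force: [-3.1, 1.1, -0.9]
grip_width: 9.8
finger_force: 30.0
time: 79.4
tool_pos: [535.2, 12.0, 69.5]
tcp_rot: [3.141, -0.001, -2.769]
contact_force: [-4.4, 0.1, -2.7]
grip_width: 10.0
finger_force: 30.0
time: 79.7
tool_pos: [535.4, 11.9, 72.9]
tcp_rot: [3.142, -0.0, -2.768]
contact_force: [-4.7, -1.0, -2.2]
grip_width: 10.1
finger_force: 30.0
```

```bash

python3 -m pendant '[0,0,-0.2,0,0,0,1,0,0,-0.6,0,0,0,1,0,0,-0.8,0,0,0,1,0,0,-0.2,0,0,0,1,0,0,0,0,0,0,1]'
python3 -c "
from h import *
go(494.5,-179,125,-2.94)"
```

```text
time: 80.2
tool_pos: [537.3, 11.9, 128.4]
tcp_rot: [-3.139, 0.005, -2.768]
contact_force: [0.2, -0.4, -0.9]
grip_width: 9.7
finger_force: 30.0
shift units [ 3.65 -5.41  0.11] then turn units [-0.03  0.07  2.46]
```

```bash

python3 -m pendant '[0.3,-0.4,0,0,0,0,1,0.55,-0.8,0,0,0,0,1,0.6,-0.9,0,0,0,0,1,0.6,-0.9,0,0,0,0,1,0.6,-0.9,0,0,0,0,1,0.6,-0.9,0,0,0,0,1,0.4,-0.61,0,0,0,0.5,1,0,0,0,0,0,1,1,0,0,0,0,0,1,1,0,0,0,0,0,0,1,0,0,0,0,0,0,1]'
python3 - <<'E'
from h import *
look('w22',[('yellow_cap_center',31.5)],(220,100,420,250),4)
fit('yellow',444,-188,0.2,h=4)
go(494.5,-179,41,-2.94)
E
```

```text
time: 81.3
tool_pos: [492.2, -179.4, 126.0]
tcp_rot: [3.141, -0.001, -2.941]
contact_force: [0.0, 0.6, -0.4]
grip_width: 9.9
finger_force: 30.0
t 81.3 p [ 492.2 -179.4  126. ] rot [ 3.141e+00 -1.000e-03 -2.941e+00] F [ 0.   0.6 -0.4] w 9.9
yellow_cap_center [(0.88, array([613.1, 155.8]), array([367.1, 147.6])), (0.57, array([323.2, 145.3]), array([ 443.3, -188.4]))]
yellow fit [ 442.9 -188.9] yaw mod pi 0.189 1-IoU 0.094 pix 2219
shift units [-0.06 -0.01  2.85] then turn units [ 0.   -0.   -0.02]
```

View pics/w22c.png

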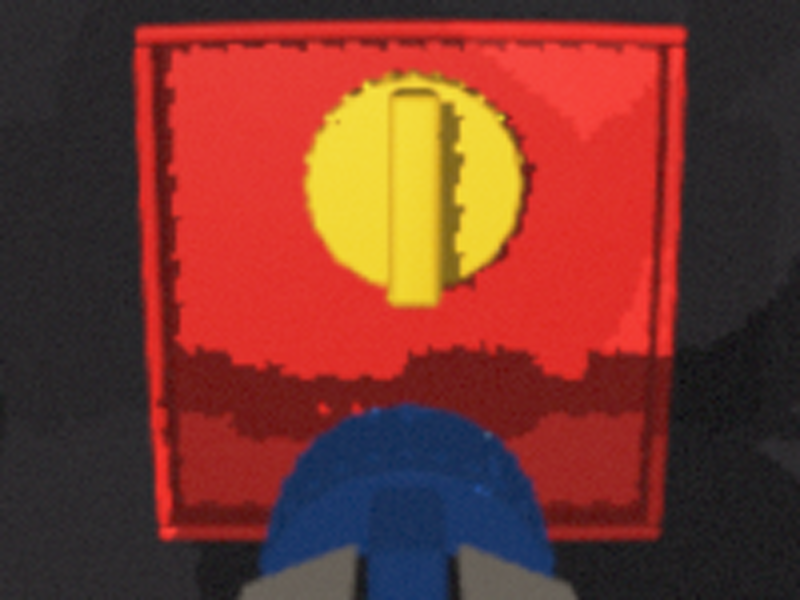

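Yellow stands upright in the red tray at (323,145), and the space behind it is free. Placing blue there.

```bash

python3 -c "
from h import *
print(atz('wrist',(323,106),16),atz('wrist',(323,232.5),16))"
python3 -m pendant '[-0.05,0,0.3,0,0,0,1,0,0,0.8,0,0,0,1,0,0,0.8,0,0,0,1,0,0,0.5,0,0,0,1,0,0,0.25,0,0,0,1,0,0,0.12,0,0,0,1,0,0,0,0,0,0,1]'

```

```text
[ 412.21877835 -194.59322391] [ 526.16997102 -171.41038324]
time: 82.15
tool_pos: [494.4, -178.7, 43.5]
tcp_rot: [3.141, -0.0, -2.943]
contact_force: [0.5, 0.1, -0.4]
grip_width: 9.6
finger_force: 30.0
```

```bash

python3 -m pendant '[0,0,0.07,0,0,0,1,0,0,0.03,0,0,0,1,0,0,0,0,0,0,1,0,0,0,0,0,0,0.3,0,0,0,0,0,0,0.3,0,0,0,0,0,0,0.3,0,0,0,0,0,0,0.3,0,0,-0.3,0,0,0,0.3,0,0,-0.7,0,0,0,0.3,0,0,-1,0,0,0,0.3,0,0,-1,0,0,0,0.3,0,0,-1,0,0,0,0]'
python3 - <<'E'
from h import *
o=st();m=camera_model('wrist');im=capture('wrist');save(im,'w23.png')
fit('yellow',443,-189,.2,h=4,im=im,m=m);fit('blue',494,-179,.2,h=4,im=im,m=m)
go(480.5,-8.2,150,-3.054)
E
```

```text
time: 83.35
tool_pos: [494.2, -178.7, 162.6]
tcp_rot: [-3.141, 0.0, -2.943]
contact_force: [-0.7, -0.3, -0.4]
grip_width: 36.5
finger_force: 0.0
t 83.35 p [ 494.2 -178.7  162.6] rot [-3.141  0.    -2.943] F [-0.7 -0.3 -0.4] w 36.5
yellow fit [ 444.2 -188.6] yaw mod pi 1.759 1-IoU 0.095 pix 1690
blue fit [ 494.7 -179.4] yaw mod pi 0.195 1-IoU 0.108 pix 1739
shift units [-0.6   5.72  0.56] then turn units [-0.08  0.1   1.59]
```

```bash

python3 -m pendant '[-0.1,0.5,0,0,0,0,0,-0.1,0.95,0,0,0,0,0,-0.1,0.95,0.1,0,0,0,0,-0.1,0.95,0.1,0,0,0,0,-0.1,0.95,0.1,0,0,0,0,-0.1,0.9,0.1,0,0,0,0,0,0.52,0.2,0,0,0.6,0,0,0,0.2,0,0,1,0,0,0,0,0,0,0,0,0,0,0,0,0,0,0]'
python3 - <<'E'
from h import *
o=st();m=camera_model('wrist');im=capture('wrist');save(im,'w24.png')
print([(round(r['score'],2),np.round(atz('wrist',r['location'],40,m),1)) for r in pinpoint('wrist','pin_head')[:2]])
H=cv2.cvtColor(im,cv2.COLOR_RGB2HSV); k=((H[...,0]<4)|(H[...,0]>174))&(H[...,1]>130)&(H[...,2]>60)
_,l,s,c=cv2.connectedComponentsWithStats(k.astype(np.uint8)); 
for i in range(1,len(s)):
    if s[i,4]>100 and 280<c[i][0]<360: print(s[i],c[i],cv2.minAreaRect(np.argwhere(l==i)[:,::-1].astype(np.float32)))
print('pred', [np.round(proj('wrist',(482.5+a*.996+b*.087,-8.2-.087*-a+b*.996,51),m),1) for a,b in [(-7,-7),(-7,7),(7,7),(7,-7)]])
go(480.5,-8.2,32,-3.054)
E
```

```text
time: 84.4
tool_pos: [477.5, -6.5, 136.3]
tcp_rot: [3.141, -0.001, -3.052]
contact_force: [0.1, 0.6, 0.2]
grip_width: 45.6
finger_force: 0.0
t 84.4 p [477.5  -6.5 136.3] rot [ 3.141e+00 -1.000e-03 -3.052e+00] F [0.1 0.6 0.2] w 45.6
[(0.84, array([480.6,  -9.4]))]
[309 198  17  22 346] [317.24566474 208.74566474] ((317.0, 208.5), (21.0, 16.0), 90.0)
pred [array([311.3, 202.6]), array([328. , 205.5]), array([327.9, 221.2]), array([311.5, 218.5])]
shift units [-0.08 -0.05  3.49] then turn units [ 0. -0.  0.]
```

```bash

python3 -m pendant '[-0.08,-0.08,0.3,0,0,0,0,0,0,0.8,0,0,0,0,0,0,0.9,0,0,0,0,0,0,0.8,0,0,0,0,0,0,0.5,0,0,0,0,0,0,0.17,0,0,0,0,0,0,0,0,0,0,0,0,0,0,0,0,0,1,0,0,0,0,0,0,1,0,0,0,0,0,0,1,0,0,0,0,0,0,1,0,0,0,0,0,0,1]'
python3 -m pendant '[0,0,0,0,0,0,1,0,0,0,0,0,0,1]'
```

```text
time: 85.7
tool_pos: [480.8, -9.1, 32.9]
tcp_rot: [3.142, 0.001, -3.055]
contact_force: [-0.8, -0.2, 1.0]
grip_width: 13.4
finger_force: 30.0
time: 85.9
tool_pos: [480.9, -9.1, 32.8]
tcp_rot: [3.142, 0.001, -3.055]
contact_force: [-0.3, 1.0, 2.2]
grip_width: 13.8
finger_force: 30.0
```

```bash

python3 -m pendant '[0,0,-0.1,0,0,0,1,0,0,-0.2,0,0,0,1,0,0,-0.4,0,0,0,1,0,0,-0.8,0,0,0,1,0,0,-0.8,0,0,0,1,0,0,-0.4,0,0,0,1,0,0,0,0,0,0,1]'
python3 -c "
from h import *
go(675.7,-23.4,113,-3.055)"
```

```text
time: 86.6
tool_pos: [481.8, -9.4, 115.5]
tcp_rot: [-3.141, 0.004, -3.054]
contact_force: [1.3, 0.3, -1.0]
grip_width: 13.9
finger_force: 30.0
shift units [-6.4  -1.03  0.11] then turn units [-0.01  0.06  0.01]
```

```bash

python3 -m pendant '[-0.4,-0.05,0,0,0,0,1,-0.8,-0.13,0,0,0,0,1,-0.9,-0.15,0,0,0,0,1,-0.9,-0.15,0,0,0,0,1,-0.9,-0.15,0,0,0,0,1,-0.9,-0.15,0,0,0,0,1,-0.9,-0.15,0,0,0,0,1,-0.5,-0.1,0.2,0,0,0,1,-0.2,0,0.5,0,0,0,1,0,0,0.4,0,0,0,1,0,0,0.2,0,0,0,1,0,0,0,0,0,0,1]'
python3 - <<'E'
from h import *
go(675.7,-23.4,70,-3.055)
look('w25',[('pin_head',0)],(265,150,385,250),5)
o=get_obs();m=camera_model('wrist');p=o['tool_pos']
print('hole edge',[np.round((proj('wrist',(677.3+a,-23.4+b,30),m)-[265,150])*5) for a,b in [(-5.5,0),(0,-5.5),(0,5.5)]],'stand front',[np.round((proj('wrist',(677.3+a,-23.4+b,30),m)-[265,150])*5) for a,b in [(-25,-21),(-21,25)]])
E
```

```text
time: 87.8
tool_pos: [672.9, -23.0, 72.7]
tcp_rot: [3.141, -0.004, -3.055]
contact_force: [0.0, -0.2, -0.1]
grip_width: 14.2
finger_force: 30.0
shift units [-0.09 -0.02  0.09] then turn units [ 0.01 -0.05  0.01]
t 87.8 p [672.9 -23.   72.7] rot [ 3.141 -0.004 -3.055] F [ 0.  -0.2 -0.1] w 14.2
pin_head [(0.67, array([322.1, 261.8]), array([717.6, -19.2])), (0.39, array([  0.7, 119.2]), array([ 596.9, -405.9]))]
hole edge [array([288., 357.]), array([245., 390.]), array([323., 396.])] stand front [array([147., 212.]), array([477., 268.])]
```

View pics/w25c.png

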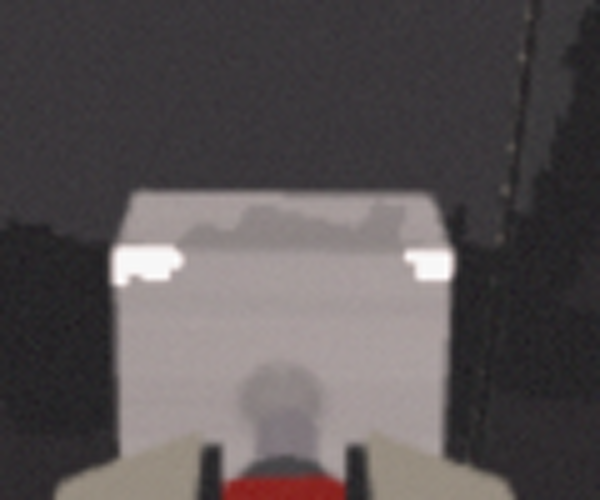

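The stand hole is at about (321,228) in the picture, matching (677.3,-23.6), and the pin is ahead of it by about 2.5 mm. Correcting and lowering.

```bash

python3 -m pendant '[-0.08,-0.025,0.1,0,0,0,1,0,0,0.1,0,0,0,1,0,0,0.1,0,0,0,1,0,0,0.1,0,0,0,1,0,0,0.05,0,0,0,1,0,0,0,0,0,0,1,0,0,0,0,0,0,1]'
```

```text
time: 88.6
tool_pos: [677.1, -23.8, 61.1]
tcp_rot: [3.142, 0.0, -3.055]
contact_force: [1.1, 0.5, -0.2]
grip_width: 13.8
finger_force: 30.0
```

```bash

python3 -m pendant '[0.05,0,0,0,0,0,1,0,0,0,0,0,0,1,0,0,0.05,0,0,0,1,0,0,0.08,0,0,0,1,0,0,0,0,0,0,1]'
python3 -m pendant '[0,0,0.08,0,0,0,1,0,0,0.08,0,0,0,1,0,0,0,0,0,0,1]'
```

```text
time: 89.1
tool_pos: [675.3, -23.9, 56.7]
tcp_rot: [3.141, -0.001, -3.055]
contact_force: [0.0, 0.5, -0.9]
grip_width: 13.6
finger_force: 30.0
time: 89.4
tool_pos: [675.3, -23.9, 51.8]
tcp_rot: [3.141, -0.001, -3.055]
contact_force: [-0.1, -0.2, 0.5]
grip_width: 13.4
finger_force: 30.0
```

In the hole, with no force. Lowering to the seat at about 36.8.

```bash

python3 -m pendant '[0,0,0.15,0,0,0,1,0,0,0.15,0,0,0,1,0,0,0.12,0,0,0,1,0,0,0.05,0,0,0,1,0,0,0,0,0,0,1]'
python3 -m pendant '[0,0,0.04,0,0,0,1,0,0,0,0,0,0,1]'
```

```text
time: 89.9
tool_pos: [675.4, -23.9, 37.8]
tcp_rot: [3.141, -0.001, -3.055]
contact_force: [0.0, 0.5, 0.1]
grip_width: 13.8
finger_force: 30.0
time: 90.1
tool_pos: [675.6, -24.0, 37.1]
tcp_rot: [3.142, 0.0, -3.055]
contact_force: [-1.0, -0.2, -1.2]
grip_width: 13.8
finger_force: 30.0
```

Seated within a millimetre. Releasing, going up, then checking the result.

```bash

python3 -m pendant '[0,0,0,0,0,0,0.2,0,0,0,0,0,0,0.2,0,0,0,0,0,0,0.2,0,0,0,0,0,0,0.2,0,0,-0.3,0,0,0,0.2,0,0,-0.7,0,0,0,0.2,0,0,-1,0,0,0,0.2,0,0,-1,0,0,0,0.2,0,0,-1,0,0,0,0.2,0,0,-1,0,0,0,0.2,0,0,-0.3,0,0,0,0.2,0,0,0,0,0,0,0.2]'
python3 -m pendant '[0,-0.4,-0.3,0,0,0,0.2,0,-0.8,-0.5,0,0,0,0.2,0.4,-0.8,-0.5,0,0,0,0.2,0.8,-0.8,0,0,0,0,0.2,0.8,-0.8,0,0,0,0,0.2,0.8,-0.8,0,0,0,0,0.2,0.4,-0.3,0,0,0,0,0.2,0,0,0,0,0,0,0.2,0,0,0,0,0,0,0.2]'
python3 - <<'E'
from h import *
o=st();m=camera_model('wrist');im=capture('wrist');save(im,'w26.png')
for n,z in (('pin_head',44),('pin',6),('stand',0)):
    print(n,[(round(r['score'],2),np.round(atz('wrist',r['location'],z,m),1)) for r in pinpoint('wrist',n)[:2]])
fit('white',542,-344,3.,h=4,im=im,m=m);fit('orange',595,-350,3,h=4,im=im,m=m);fit('yellow',443,-188,.2,h=4,im=im,m=m);fit('blue',494,-179,.2,h=4,im=im,m=m)
E
```

```text
time: 91.3
tool_pos: [676.3, -24.0, 197.9]
tcp_rot: [-3.141, 0.003, -3.055]
contact_force: [0.2, -0.0, 0.0]
grip_width: 36.9
finger_force: 0.0
time: 92.2
tool_pos: [592.5, -172.5, 234.6]
tcp_rot: [3.141, -0.0, -3.055]
contact_force: [0.1, -0.4, 0.9]
grip_width: 36.6
finger_force: 0.0
t 92.2 p [ 592.5 -172.5  234.6] rot [ 3.141 -0.    -3.055] F [ 0.1 -0.4  0.9] w 36.6
pin_head [(0.54, array([679. , -22.3]))]
pin [(0.62, array([679.3, -26.4]))]
stand [(0.64, array([675.3, -20.7]))]
white fit [ 543.  -344.8] yaw mod pi 0.007 1-IoU 0.065 pix 1188
orange fit [ 594.7 -351.8] yaw mod pi 0.399 1-IoU 0.397 pix 736
yellow fit [ 441.3 -188.8] yaw mod pi 1.74 1-IoU 0.092 pix 1181
blue fit [ 495.6 -179.8] yaw mod pi 1.72 1-IoU 0.101 pix 1084
```

View pics/w26.png

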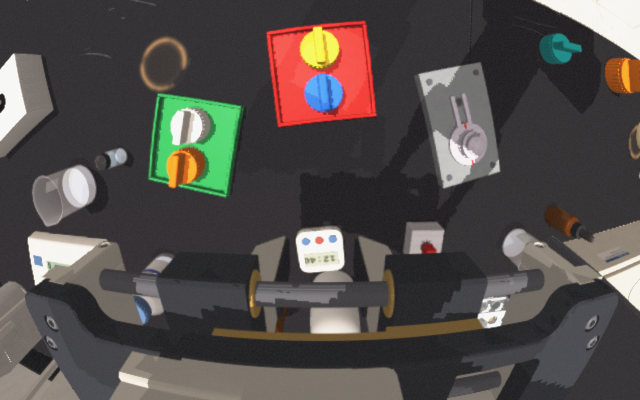

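The picture shows the white (188,126) and orange (184,166) caps standing in the green tray. Yellow (319,48) and blue (323,93) stand in the red tray, the pin is in its stand (430,248), and the timer, beaker and dropper are untouched.

```bash
python3 -c "
from plant import *
print(close_job())"
```

```text
the job is handed in; nothing more can be done
None
```

The job is handed in, with no verdict returned: white and orange turned fully home and stand in the green tray, yellow and blue jammed and stand in the red tray, and the pin is back in its stand with the bystanders left in place.

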